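# Load dip-coated test panels into the exposure carrier

## Robot

A 6-joint arm with a two-finger parallel gripper is mounted at the origin on a cart in front of the work surface, level with it; the furniture and walls round the work are solid. World frame = base frame: x ahead of the robot, y to its left, z up, the work surface at z = 0. Lengths are in m, angles in rad, forces in N, time in s.
With the tool pointing down it reaches from about 0.275 to 0.875 m from the base axis. Payload 12.5 kg.
Tool frame: the origin (TCP) lies at the very end of the fingers, on their centre line; the grasp point (between the pads) lies 19 mm behind it (grip_depth is the distance from the TCP to the grasp point, in m); z points along the fingers, y is the line along which they close (so a half turn about z gives the same grasp; the last joint's range is limited). The gripper opens to 85 mm and grips with 20 to 120 N. Pads are 22 mm wide; open, the fingers measure 114 mm over their backs; the gripper's body (76 mm by 85 mm) begins 54 mm behind the grasp point. The pads swing forward as they close: fully open they stand 13 mm farther back than shut.
Start: joints at [1.03, 0.351, 1.652, -0, 1.139, -0.085], TCP at [0.242, 0.494, 0.231] pointing down, gripper open.
Joint ranges: [-2.75, 2.75], [-0.79, 2.1], [0.01, 2.65], [-1.57, 4.71], [0.07, 3.14], [-2.87, 2.87]. Speed limits (rad/s): [2.22, 2.22, 2.79, 3.14, 3.14, 3.14].

## Interface

Orientations are given as a rotation vector (axis times angle).
In Python, from workcell import * gives the robot as it stands.
- The arm moves only by the tool carry_out, never from a script. Its argument "steps" is a list of rows, each an object of numbers: "jaw": the finger opening in mm, from 0 to 85.4; "dx", "dy", "dz": the shift along the world's x, y, z in mm; "spin": the turn about the world's z in degrees. A call has 1 to 20 rows; each row shifts and turns the commanded pose from where the row before left it; what a row does not reach is not made up. A row lasts 1/10 s, in which the tool goes at most 50 mm and 8.59 degrees, less where a joint would pass 70% of its speed; a pose out of reach is approached as far as the arm can. A call is refused whole if a number of a shift passes 50 or a number of a turn 8.59, either way. A call with a gripper value outside its range is refused whole. The fingers move at their own pace and stop on an object; "squeeze" is the grip in N (left out, the last holds). Time passes only in rows, so rows that do not move let the fingers close. It gives the time, the measured TCP pose, the force, the opening and the grip force at its end, in the units of the state.
- get_state(): the state, without advancing time (a new reading comes with each control period).
- grab_frame(name): name is "scene" or "side" or "wrist"; returns a dict with "image" (384x512x3 uint8, red, green, blue), "fx", "fy", "cx", "cy" (pixels), "world_to_cam" (4x4, takes a point from world to camera coordinates); the wrist camera has in their place "hand_eye" (4x4, takes a point from camera to tool coordinates, whose origin is the TCP and whose axes are the flange's). Camera axes: x right, y down, z forward; pixel columns grow to the right and rows downward; lengths in m; the calibration is good to about 2 mm. A picture is of the moment at which its call begins: read the wrist's pose just before it. There is no depth.
- sign_off(): hands the job in; it is judged then, once.
The state is a dict: "t": time; "joints": joint angles; "joint_velocities": joint speeds; "tau": joint torques, N m; "eef_pos": TCP position; "eef_rot": TCP orientation; "contact_force": force on the tool from outside, world axes, zero at the start; "ft_torque": the same for the moment, N m; "finger_gap": finger opening in m; "grasp_force": force on a finger pad.
Only numpy, scipy, OpenCV 4.12 (cv2) and the standard library are available. Lean on these libraries where they do the work, as an engineer would, in place of code of your own. Each camera call takes 0.05 s, during which the arm holds its last target. There are 200 camera calls.

## Task

Load the exposure carrier: swing its wire bail up out of the way, then slide every test panel lying on the worktop flat under the overhanging lips of a pocket whose slot height fits the panel's thickness, fully home against the back stop, with the bare end and its hanging hole facing out of the mouth. When all the panels are in, swing the bail fully down again behind them; leave the other things on the bench where they are.

Things in the scene. Friction and masses are not known exactly. Their poses are not given: they have to be found in the camera images.
- carrier: Fixed aluminium base plate, 150 x 352 x 6 mm, on the worktop, with four grey plastic pocket blocks side by side (middles at y = +120, +40, -40, -120 mm; which is where changes) and a wire bail. Origin: underside, y middle; the plate runs from x = -83 to +67 mm. Its +x points into the pockets; their mouths look to -x, roughly toward the robot.
- bail (a joint): Hinge angle of the wire bail, rad: 0 = shut, down across the mouths of all pockets; 1.95 = end stop, swung up and over backward. Stiff hinge that stays where it is left (2 to 3 N at the bar moves it), axis along the carrier's y through point bail_hinge. It clears the outer end of a panel that is right home by 2 mm; one that sticks out farther keeps it up.
- bail_bar (a point): Middle of the bail's crossbar: 8 mm round steel rod, 332 mm along the carrier's y, dark and knurled in the middle, on side arms 76 mm long outside the blocks. Shut, it lies at carrier x = -56, z = 19 mm. At its middle, between two blocks, the base plate is 9 mm below its underside, and the gap between the blocks' tongues is 40 mm (30 mm between seated panels).
- bail_hinge (a point): Point on the bail's hinge axis at the middle of the carrier: x = +20 mm, z = 19 mm in the carrier's frame.
- pocket_8: Fixed grey plastic pocket block for a 8 mm panel. Origin: its underside (6 mm above the worktop), below the middle of a seated panel; +x into the pocket. Bed 8 mm high; channel 53 mm wide from x = -8 mm to a back stop at +50 mm; lips overhang each long edge by 3.5 mm, slot 10 mm high over the bed; top 22 mm over the origin.
- pocket_8_seat (a point): Where the hole centre of the panel lies when it is fully home in this pocket: block x = -40 mm, y = 0, 12 mm above its origin. Flared cheeks and raised lips lead in from x = -18 mm; before them only a tongue 40 mm wide (x = -77 to -18 mm, level with the bed) carries the panel, so fingers can hold its sides there.
- pocket_12_a: Fixed grey plastic pocket block for a 12 mm panel. Origin: its underside (6 mm above the worktop), below the middle of a seated panel; +x into the pocket. Bed 8 mm high; channel 53 mm wide from x = -8 mm to a back stop at +50 mm; lips overhang each long edge by 3.5 mm, slot 14 mm high over the bed; top 26 mm over the origin. Either 12 mm panel fits either 12 mm block.
- pocket_12_a_seat (a point): Where the hole centre of the panel lies when it is fully home in this pocket: block x = -40 mm, y = 0, 14 mm above its origin. Flared cheeks and raised lips lead in from x = -18 mm; before them only a tongue 40 mm wide (x = -77 to -18 mm, level with the bed) carries the panel, so fingers can hold its sides there.
- pocket_12_b: Fixed grey plastic pocket block for a 12 mm panel. Origin: its underside (6 mm above the worktop), below the middle of a seated panel; +x into the pocket. Bed 8 mm high; channel 53 mm wide from x = -8 mm to a back stop at +50 mm; lips overhang each long edge by 3.5 mm, slot 14 mm high over the bed; top 26 mm over the origin. Either 12 mm panel fits either 12 mm block.
- pocket_12_b_seat (a point): Where the hole centre of the panel lies when it is fully home in this pocket: block x = -40 mm, y = 0, 14 mm above its origin. Flared cheeks and raised lips lead in from x = -18 mm; before them only a tongue 40 mm wide (x = -77 to -18 mm, level with the bed) carries the panel, so fingers can hold its sides there.
- pocket_16: Fixed grey plastic pocket block for a 16 mm panel. Origin: its underside (6 mm above the worktop), below the middle of a seated panel; +x into the pocket. Bed 8 mm high; channel 53 mm wide from x = -8 mm to a back stop at +50 mm; lips overhang each long edge by 3.5 mm, slot 18 mm high over the bed; top 30 mm over the origin.
- pocket_16_seat (a point): Where the hole centre of the panel lies when it is fully home in this pocket: block x = -40 mm, y = 0, 16 mm above its origin. Flared cheeks and raised lips lead in from x = -18 mm; before them only a tongue 40 mm wide (x = -77 to -18 mm, level with the bed) carries the panel, so fingers can hold its sides there.
- panel_8: Loose grey dip-coated test panel (board), 100 x 50 x 8 mm, about 80 g, lying flat. Origin: middle of one large face (underside at the start). Its +x axis runs along its length away from the bare end. The end 24 mm at -x is bare brown board with a 9 mm hanging hole. May be absent.
- panel_8_hole (a point): Centre of that panel's hanging hole, at half its thickness, 10 mm from the bare end (x = -40 mm).
- panel_12_a: Loose grey dip-coated test panel (board), 100 x 50 x 12 mm, about 120 g, lying flat. Origin: middle of one large face (underside at the start). Its +x axis runs along its length away from the bare end. The end 24 mm at -x is bare brown board with a 9 mm hanging hole. May be absent.
- panel_12_a_hole (a point): Centre of that panel's hanging hole, at half its thickness, 10 mm from the bare end (x = -40 mm).
- panel_12_b: Loose grey dip-coated test panel (board), 100 x 50 x 12 mm, about 120 g, lying flat. Origin: middle of one large face (underside at the start). Its +x axis runs along its length away from the bare end. The end 24 mm at -x is bare brown board with a 9 mm hanging hole. May be absent.
- panel_12_b_hole (a point): Centre of that panel's hanging hole, at half its thickness, 10 mm from the bare end (x = -40 mm).
- panel_16: Loose grey dip-coated test panel (board), 100 x 50 x 16 mm, about 160 g, lying flat. Origin: middle of one large face (underside at the start). Its +x axis runs along its length away from the bare end. The end 24 mm at -x is bare brown board with a 9 mm hanging hole. May be absent.
- panel_16_hole (a point): Centre of that panel's hanging hole, at half its thickness, 10 mm from the bare end (x = -40 mm).
- petri_dish: Bystander: closed glass petri dish, 66 mm across, 32 mm high; origin under its centre. Leave alone.
- stopper_a: Bystander: red rubber stopper, 26 mm across, 27 mm high; origin under its centre. Leave alone.
- flask_100: Bystander: small stoppered conical flask, 62 mm across, 117 mm high; origin under its centre. Leave alone.
- dropper_b: Bystander: dropper bottle, 34 mm across, 111 mm high, at the left; origin under its centre. Leave alone.

How it is judged:
By the outcome, as a careful person would: the job done as asked, in the order asked, and still so for the second after the job is handed in, with the robot touching nothing.
Of panel_8, panel_12_a, panel_12_b, panel_16 only 3 to 4 are there at a start; the rules pass over those that are not, and their reading is None.
At some moment in a run one of panel_8, panel_12_a, panel_12_b, panel_16 may be knocked a few centimetres aside while the robot is not near it.
Once in a run the grip may slacken for a moment while it holds something.
It also fails if it takes over 210 s, if anything falls off the work surface, if the arm or the gripper's body presses on something with over 40 N, if the wrist force passes 120 N, or if a joint passes its speed limit or range.

## Working session

There is one attempt and no reset: what is moved stays moved. The work goes in short steps, Python scripts to look and compute and a tool call to move; the robot and the scene stay as the last step left them, time stands still between calls to the robot, and variables do not carry over. Pictures are saved under pics/ and viewed, at most 14 in all, crops included, and the job is handed in when it is done.

Besides the shell and the picture viewer there is one more tool, called after ">>>" by a JSON object that holds its "method" and its "body". carry_out: Moves the arm, as the interface text tells. Its arguments: {"type":"object","properties":{"steps":{"type":"array"},"squeeze":{"type":"number"}},"required":["steps"]}

```bash
mkdir -p pics; ls
cat > h.py <<'E'
from workcell import *
import numpy as np, cv2
from scipy.spatial.transform import Rotation as R
def grab(name, save=None):
    s=get_state(); f=grab_frame(name)
    if name=="wrist":
        T=np.eye(4); T[:3,:3]=R.from_rotvec(s["eef_rot"]).as_matrix(); T[:3,3]=s["eef_pos"]
        f["c2w"]=T@np.array(f["hand_eye"])
    else: f["c2w"]=np.linalg.inv(np.array(f["world_to_cam"]))
    if save: cv2.imwrite("pics/"+save, f["image"][:,:,::-1])
    return f
def ray(f,uv,z):
    uv=np.atleast_2d(uv).astype(float)
    d=np.c_[(uv[:,0]-f["cx"])/f["fx"],(uv[:,1]-f["cy"])/f["fy"],np.ones(len(uv))]@f["c2w"][:3,:3].T
    o=f["c2w"][:3,3]
    return o+d*((z-o[2])/d[:,2])[:,None]
def proj(f,P):
    P=np.atleast_2d(P); W=np.linalg.inv(f["c2w"]); q=P@W[:3,:3].T+W[:3,3]
    return np.c_[f["fx"]*q[:,0]/q[:,2]+f["cx"],f["fy"]*q[:,1]/q[:,2]+f["cy"]]
E
python3 - <<'E'
from h import *
import pickle
fs={}
for n in ("scene","side","wrist"):
    f=grab(n,n+"0.png"); fs[n]=f
    print(n,f["fx"],f["c2w"].round(3).tolist())
pickle.dump(fs,open("f0.pkl","wb"))
a=cv2.imread("pics/scene0.png");b=cv2.imread("pics/side0.png")
print(get_state())
E
```

```text
pics
scene 417.26756992338807 [[-0.479, 0.508, -0.716, 1.703], [0.878, 0.29, -0.381, 0.644], [0.014, -0.811, -0.585, 1.001], [0.0, 0.0, 0.0, 1.0]]
side 361.91682027616736 [[0.939, -0.17, 0.298, 0.211], [-0.343, -0.445, 0.828, -0.98], [-0.008, -0.879, -0.476, 0.637], [0.0, 0.0, 0.0, 1.0]]
wrist 275.88802300906974 [[0.44, 0.856, 0.271, 0.172], [0.898, -0.419, -0.134, 0.528], [-0.002, 0.302, -0.953, 0.374], [0.0, 0.0, 0.0, 1.0]]
{'t': 0.15, 'joints': array([ 1.03040326e+00,  3.51101139e-01,  1.65224510e+00, -1.49174895e-05,
        1.13911209e+00, -8.45544457e-02]), 'joint_velocities': array([-0.00026577, -0.00122573, -0.00162799, -0.00097109,  0.000945  ,
        0.0001881 ]), 'tau': array([ 1.38277021e-03, -5.06256008e+01, -2.91505980e+01, -4.79939160e-05,
        3.31177529e-03, -4.25239705e-05]), 'eef_pos': array([0.24195036, 0.49365153, 0.23090046]), 'eef_rot': array([-7.09779580e-01, -3.06010206e+00,  1.30038512e-03]), 'contact_force': array([0.22510274, 0.44237943, 0.3559607 ]), 'ft_torque': array([-1.88759638e-02, -3.22064429e-02, -5.71809430e-05]), 'grasp_force': 0.0, 'finger_gap': 0.08508456281661078}
```

View pics/scene0.png

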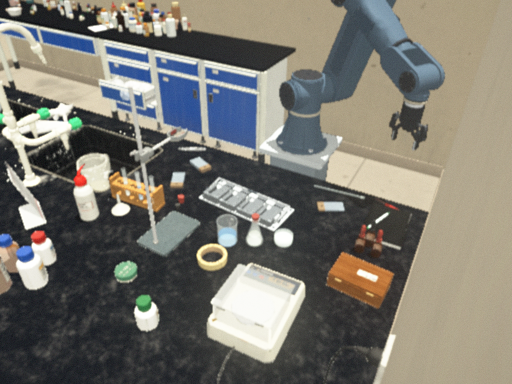

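View pics/side0.png

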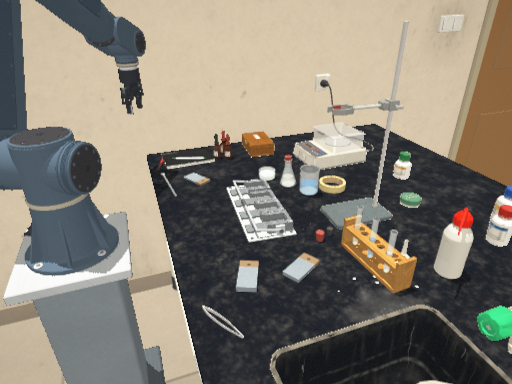

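The scene shot shows the carrier at about (247,203) and three panels, at about (200,164), (178,180) and (330,207). In the side shot they are at (301,266), (247,275) and (196,178), with the carrier at (260,208). I'll locate them next.

Run:
```python
from h import *
import pickle
fs=pickle.load(open("f0.pkl","rb"))
for n,seeds in (("side",[(301,266),(247,275),(196,178)]),("scene",[(200,164),(178,180),(330,207)])):
    f=fs[n]; im=f["image"]; hsv=cv2.cvtColor(im,cv2.COLOR_RGB2HSV)
    for s in seeds:
        m=(hsv[:,:,2]>90).astype(np.uint8)
        k,lab,st,_=cv2.connectedComponentsWithStats(m)
        l=lab[s[1],s[0]]; c,_=cv2.findContours((lab==l).astype(np.uint8),cv2.RETR_EXTERNAL,cv2.CHAIN_APPROX_NONE)
        c=c[0][:,0,:]
        P=ray(f,c,0.010)[:,:2]*1000
        r=cv2.minAreaRect(P.astype(np.float32))
        mm=(lab==l); br=mm&(im[:,:,0].astype(int)>im[:,:,2]+15); v,u=np.nonzero(br)
        print(n,s,st[l][4],np.round(r[0]),np.round(r[1]),round(r[2],1),"brown",len(u), ray(f,[[u.mean(),v.mean()]],.01)[0,:2].round(3) if len(u) else None)
im=fs["side"]["image"][165:300,155:335,::-1]
cv2.imwrite("pics/c1.png",cv2.resize(im,None,fx=4.4,fy=4.4,interpolation=cv2.INTER_CUBIC))
print(ray(fs["side"],[[227,188],[263,180],[293,232],[262,240]],.006).round(3).tolist())
```

```text
side (301, 266) 617 [ 572. -322.] [113.  57.] 30.1 brown 145 [ 0.608 -0.302]
side (247, 275) 656 [ 429. -303.] [119.  53.] 66.5 brown 145 [ 0.448 -0.263]
side (196, 178) 207 [424. 294.] [ 64. 116.] 28.5 brown 71 [0.442 0.259]
scene (200, 164) 223 [ 429. -305.] [130.  66.] 66.0 brown 81 [ 0.445 -0.269]
scene (178, 180) 218 [ 577. -320.] [112.  57.] 29.9 brown 82 [ 0.609 -0.3  ]
scene (330, 207) 289 [430. 305.] [ 63. 107.] 29.6 brown 75 [0.448 0.271]
[[0.515, 0.178, 0.006], [0.664, 0.191, 0.006], [0.623, -0.168, 0.006], [0.52, -0.173, 0.006]]
```

View pics/c1.png

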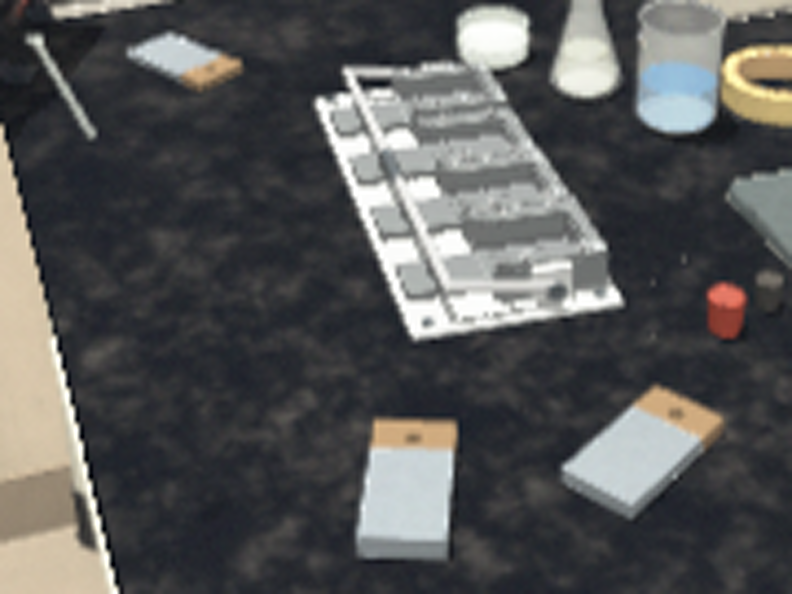

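Found three panels, in metres: P1 at about (0.574, -0.321), bare end at 30°; P2 at about (0.429, -0.304), bare end at 67°; P3 at about (0.427, 0.300), bare end at -61°. The bail is shut across the carrier's mouths. I'll move above the carrier and look from close up.

>>> {"method": "carry_out", "body": {"steps": [{"dx":22,"dy":-33,"dz":-2,"spin":1.75},{"dx":22,"dy":-33,"dz":-2,"spin":1.75},{"dx":22,"dy":-33,"dz":-2,"spin":1.75},{"dx":22,"dy":-33,"dz":-2,"spin":1.75},{"dx":22,"dy":-33,"dz":-2,"spin":1.75},{"dx":22,"dy":-33,"dz":-2,"spin":1.75},{"dx":22,"dy":-33,"dz":-2,"spin":1.75},{"dx":22,"dy":-33,"dz":-2,"spin":1.75},{"dx":22,"dy":-33,"dz":-2,"spin":1.75},{"dx":22,"dy":-33,"dz":-2,"spin":1.75},{"dx":22,"dy":-33,"dz":-2,"spin":1.75},{"dx":22,"dy":-33,"dz":-2,"spin":1.75},{"dx":22,"dy":-33,"dz":-2,"spin":1.75},{"dx":22,"dy":-33,"dz":-2,"spin":1.75},{"dx":22,"dy":-33,"dz":-2,"spin":1.75},{"dx":0},{"dx":0},{"dx":0}]}}

```text
schema error: expected keys jaw, dx, dy, dz, spin
```

Run:
```python
from h import *
import pickle
f=grab("wrist","w1.png"); pickle.dump(f,open("f1.pkl","wb"))
im=f["image"][:,:,::-1]; cv2.imwrite("pics/w1b.png",cv2.resize(im,(800,600),interpolation=cv2.INTER_CUBIC))
s=get_state(); print(s["eef_pos"],s["eef_rot"],s["t"],s["joints"].round(2))
```

```text
[0.24196674 0.49368238 0.23096629] [-7.09716046e-01 -3.06013393e+00  1.09745753e-03] 0.2 [ 1.03  0.35  1.65  0.    1.14 -0.08]
```

View pics/w1b.png

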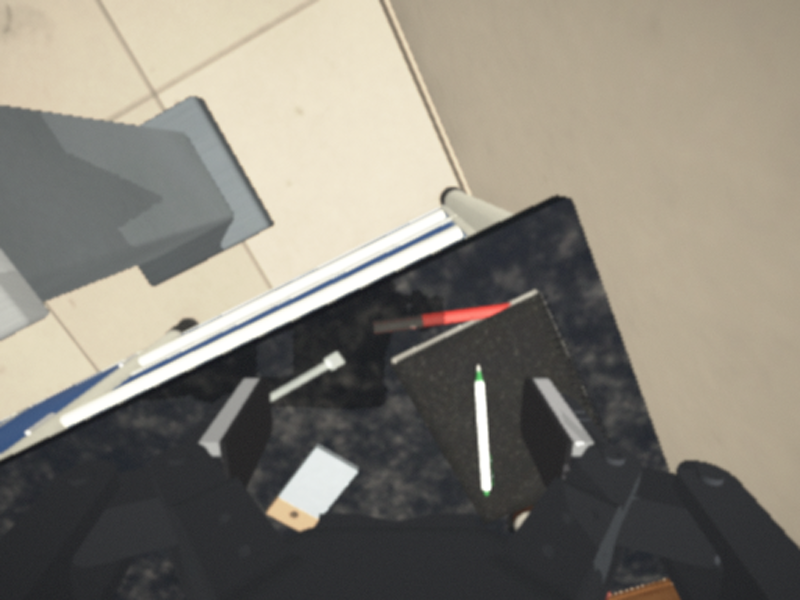

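This shows P3 at (315,488) and the fingers hiding the bottom rows. The move was refused because each row needs all the keys, so I'm sending it again.

>>> {"method": "carry_out", "body": {"steps": [{"jaw":85,"dx":19,"dy":-33,"dz":-1,"spin":1.75},{"jaw":85,"dx":19,"dy":-33,"dz":-1,"spin":1.75},{"jaw":85,"dx":19,"dy":-33,"dz":-1,"spin":1.75},{"jaw":85,"dx":19,"dy":-33,"dz":-1,"spin":1.75},{"jaw":85,"dx":19,"dy":-33,"dz":-1,"spin":1.75},{"jaw":85,"dx":19,"dy":-33,"dz":-1,"spin":1.75},{"jaw":85,"dx":19,"dy":-33,"dz":-1,"spin":1.75},{"jaw":85,"dx":19,"dy":-33,"dz":-1,"spin":1.75},{"jaw":85,"dx":19,"dy":-33,"dz":-1,"spin":1.75},{"jaw":85,"dx":19,"dy":-33,"dz":-1,"spin":1.75},{"jaw":85,"dx":19,"dy":-33,"dz":-1,"spin":1.75},{"jaw":85,"dx":19,"dy":-33,"dz":-1,"spin":1.75},{"jaw":85,"dx":19,"dy":-33,"dz":-1,"spin":1.75},{"jaw":85,"dx":19,"dy":-33,"dz":-1,"spin":1.75},{"jaw":85,"dx":19,"dy":-33,"dz":-1,"spin":1.75},{"jaw":85,"dx":0,"dy":0,"dz":0,"spin":0},{"jaw":85,"dx":0,"dy":0,"dz":0,"spin":0}]}}

```text
t: 1.9
eef_pos: [0.5269, -0.0015, 0.2159]
eef_rot: [0.001, -3.141, -0.0]
contact_force: [-0.6, 0.4, 0.7]
finger_gap: 0.0852
grasp_force: 0.0
```

Run:
```python
from h import *
import pickle
f=grab("wrist","w2.png"); pickle.dump(f,open("f1.pkl","wb"))
im=f["image"][:,:,::-1]; cv2.imwrite("pics/w2b.png",cv2.resize(im,(800,600),interpolation=cv2.INTER_CUBIC))
s=get_state(); print(s["eef_pos"],s["eef_rot"],s["t"],s["joints"].round(2))
```

```text
[ 0.52666641 -0.00082378  0.21606082] [ 2.74268712e-03 -3.14089799e+00 -4.20930362e-04] 1.95 [-0.09  0.33  1.73  0.    1.09 -1.66]
```

View pics/w2b.png

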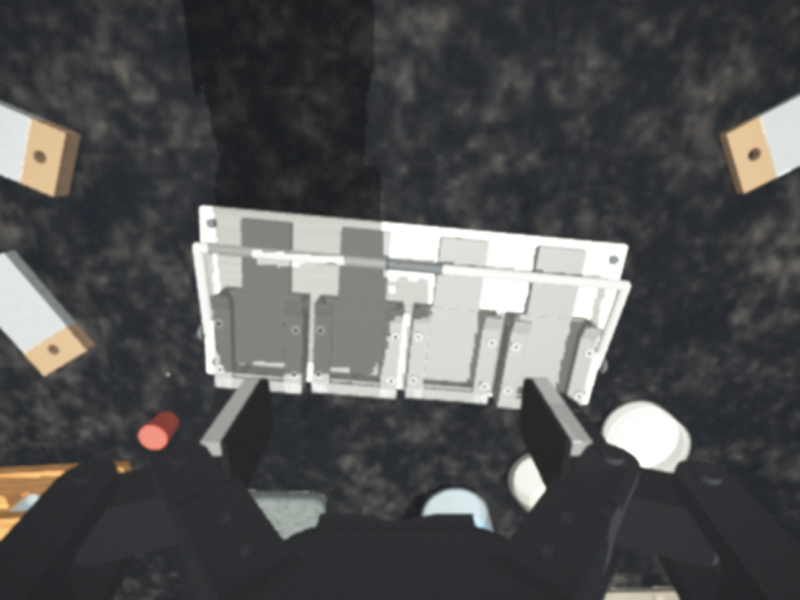

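The wrist view shows the whole carrier. The plate's front corners are at (200,205) and (628,243), and the bail bar runs from (200,247) to (628,285) with its knurled middle at (413,266). The tool's +y points right. Next I compute the carrier pose, and the pocket heights from the parallax of their tops.

Run:
```python
from h import *
import pickle
f=pickle.load(open("f1.pkl","rb")); k=.64
c=ray(f,np.array([[200,205],[628,243]])*k,.006)*1000; b=ray(f,np.array([[200,247],[628,285],[413,266]])*k,.019)*1000
print(c.round(1)[:,:2].tolist(),b.round(1)[:,:2].tolist())
for p in (c,b):
    d=p[1]-p[0]; print(np.hypot(*d[:2]), np.degrees(np.arctan2(-d[0],d[1])), ((p[0]+p[1])/2).round(1))
# high-res crop with carrier
im=f["image"][120:265,115:415,::-1]
g=cv2.convertScaleAbs(im,alpha=.8); cv2.imwrite("pics/c2.png",cv2.resize(im,None,fx=2.66,fy=2.66*1.5,interpolation=cv2.INTER_CUBIC))
```

```text
[[480.7, -158.2], [511.0, 190.7]] [[512.3, -156.8], [543.4, 189.3], [527.6, 13.1]]
350.1700734682444 -4.978033744803777 [495.9  16.2   6. ]
347.4991912515292 -5.125909238970763 [527.8  16.2  19. ]
```

View pics/c2.png

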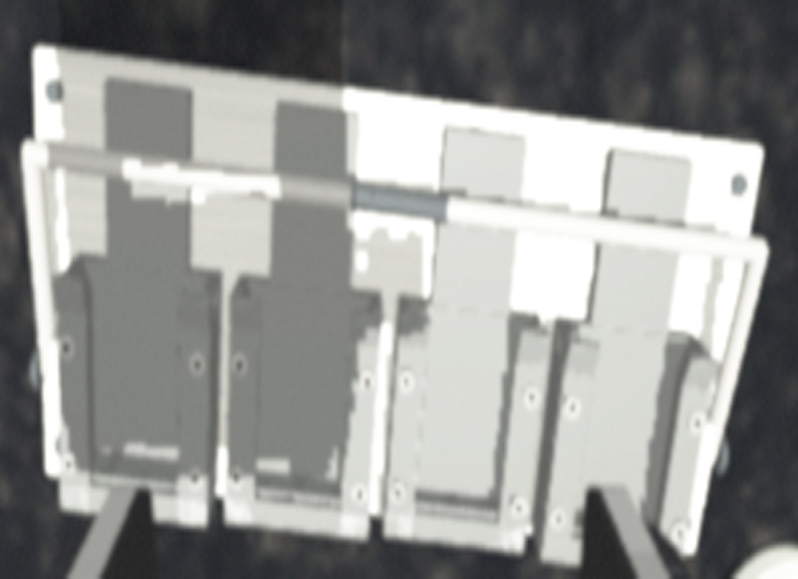

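The carrier's yaw is -5° and the bar's middle is at about (528,15) mm. I'll turn so the jaws close along the carrier's x and come down above the bar.

>>> {"method": "carry_out", "body": {"steps": [{"jaw":40,"dx":0,"dy":2,"dz":-8,"spin":-7.9},{"jaw":40,"dx":0,"dy":2,"dz":-8,"spin":-7.9},{"jaw":40,"dx":0,"dy":2,"dz":-8,"spin":-7.9},{"jaw":40,"dx":0,"dy":2,"dz":-8,"spin":-7.9},{"jaw":40,"dx":0,"dy":2,"dz":-8,"spin":-7.9},{"jaw":40,"dx":0,"dy":2,"dz":-8,"spin":-7.9},{"jaw":40,"dx":0,"dy":2,"dz":-8,"spin":-7.9},{"jaw":40,"dx":0,"dy":2,"dz":-8,"spin":-7.9},{"jaw":40,"dx":0,"dy":0,"dz":-8,"spin":-7.9},{"jaw":40,"dx":0,"dy":0,"dz":-8,"spin":-7.9},{"jaw":40,"dx":0,"dy":0,"dz":-8,"spin":-7.9},{"jaw":40,"dx":0,"dy":0,"dz":-8,"spin":-7.9},{"jaw":40,"dx":0,"dy":0,"dz":0,"spin":0},{"jaw":40,"dx":0,"dy":0,"dz":0,"spin":0},{"jaw":40,"dx":0,"dy":0,"dz":0,"spin":0}]}}

```text
t: 3.45
eef_pos: [0.5271, 0.0153, 0.1208]
eef_rot: [2.306, 2.133, 0.001]
contact_force: [-0.4, -0.5, -0.7]
finger_gap: 0.0401
grasp_force: 0.0
```

Run:
```python
from h import *
import pickle
f=grab("wrist","w3.png"); pickle.dump(f,open("f3.pkl","wb"))
im=f["image"][:,:,::-1]; cv2.imwrite("pics/w3b.png",cv2.resize(im,(800,600),interpolation=cv2.INTER_CUBIC))
s=get_state(); print(s["eef_pos"],s["eef_rot"],s["t"],s["joints"].round(2))
```

```text
[0.5271911  0.01515686 0.1207965 ] [2.30666515e+00 2.13210238e+00 8.06384854e-04] 3.5 [-0.06  0.45  1.81  0.    0.88  0.02]
```

View pics/w3b.png

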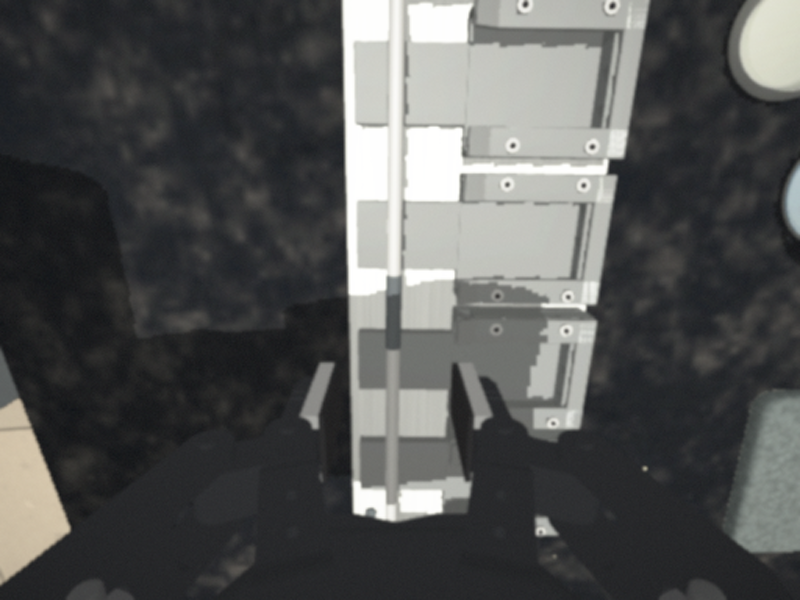

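The bar (column ~394) lies midway between the fingers; the knurl is centred at (394,312) and the gap between the middle tongues spans rows 270 to 328.

Run:
```python
from h import *
import pickle
f=pickle.load(open("f3.pkl","rb")); k=.64
print("knurl",(ray(f,np.array([[394,312]])*k,.019)*1000).round(1))
print("tongue edges at front",(ray(f,np.array([[359,202],[359,268],[360,330],[360,388],[357,42],[357,124]])*k,.014)*1000).round(1)[:,:2].tolist())
print("bar",(ray(f,np.array([[397,10],[392,500]])*k,.019)*1000).round(1)[:,:2].tolist())
```

```text
knurl [[524.9   7.7  19. ]]
tongue edges at front [[510.1, 73.4], [506.1, 35.2], [502.7, -4.2], [498.5, -44.5], [517.3, 153.2], [513.3, 114.4]]
bar [[538.7, 164.3], [512.5, -130.9]]
```

>>> {"method": "carry_out", "body": {"steps": [{"jaw":40,"dx":-2,"dy":-1.5,"dz":-20,"spin":0},{"jaw":40,"dx":0,"dy":0,"dz":-20,"spin":0},{"jaw":40,"dx":0,"dy":0,"dz":-20,"spin":0},{"jaw":40,"dx":0,"dy":0,"dz":-20,"spin":0},{"jaw":40,"dx":0,"dy":0,"dz":-15,"spin":0},{"jaw":40,"dx":0,"dy":0,"dz":-12,"spin":0},{"jaw":40,"dx":0,"dy":0,"dz":0,"spin":0},{"jaw":5,"dx":0,"dy":0,"dz":0,"spin":0},{"jaw":5,"dx":0,"dy":0,"dz":0,"spin":0},{"jaw":5,"dx":0,"dy":0,"dz":0,"spin":0},{"jaw":5,"dx":0,"dy":0,"dz":0,"spin":0},{"jaw":5,"dx":0,"dy":0,"dz":0,"spin":0},{"jaw":5,"dx":0,"dy":0,"dz":0,"spin":0}], "squeeze": 40}}

```text
t: 4.8
eef_pos: [0.5254, 0.0133, 0.0135]
eef_rot: [2.31, 2.129, 0.001]
contact_force: [0.2, 0.7, 0.8]
finger_gap: 0.0062
grasp_force: 39.0
```

>>> {"method": "carry_out", "body": {"steps": [{"jaw":5,"dx":0.8,"dy":-0.1,"dz":11.3,"spin":0},{"jaw":5,"dx":2.5,"dy":-0.2,"dz":11.1,"spin":0},{"jaw":5,"dx":4.2,"dy":-0.4,"dz":10.6,"spin":0},{"jaw":5,"dx":5.7,"dy":-0.5,"dz":9.8,"spin":0},{"jaw":5,"dx":7.1,"dy":-0.6,"dz":8.9,"spin":0},{"jaw":5,"dx":8.3,"dy":-0.7,"dz":7.7,"spin":0},{"jaw":5,"dx":9.4,"dy":-0.8,"dz":6.4,"spin":0},{"jaw":5,"dx":10.2,"dy":-0.9,"dz":4.9,"spin":0},{"jaw":5,"dx":10.9,"dy":-0.9,"dz":3.3,"spin":0},{"jaw":5,"dx":11.2,"dy":-1.0,"dz":1.6,"spin":0},{"jaw":5,"dx":11.3,"dy":-1.0,"dz":0,"spin":0},{"jaw":5,"dx":11.2,"dy":-1.0,"dz":-1.8,"spin":0},{"jaw":5,"dx":10.8,"dy":-0.9,"dz":-3.4,"spin":0},{"jaw":5,"dx":0,"dy":0,"dz":0,"spin":0}]}}

```text
t: 6.2
eef_pos: [0.628, 0.004, 0.0831]
eef_rot: [-2.308, -2.128, 0.004]
contact_force: [-1.4, -2.2, -0.3]
finger_gap: 0.0057
grasp_force: 39.7
```

The bail should be up. I'll release it, back off, and take two views sideways of the blocks to get their lip heights by stereo.

>>> {"method": "carry_out", "body": {"steps": [{"jaw":30,"dx":0,"dy":0,"dz":0,"spin":0},{"jaw":30,"dx":0,"dy":0,"dz":0,"spin":0},{"jaw":30,"dx":0,"dy":0,"dz":0,"spin":0},{"jaw":30,"dx":0,"dy":0,"dz":30,"spin":0},{"jaw":30,"dx":0,"dy":0,"dz":43,"spin":0},{"jaw":30,"dx":0,"dy":0,"dz":43,"spin":0},{"jaw":30,"dx":-8.2,"dy":-4.5,"dz":-6,"spin":7.9},{"jaw":30,"dx":-8.2,"dy":-4.5,"dz":-6,"spin":7.9},{"jaw":30,"dx":-8.2,"dy":-4.5,"dz":-6,"spin":7.9},{"jaw":30,"dx":-8.2,"dy":-4.5,"dz":-6,"spin":7.9},{"jaw":30,"dx":-8.2,"dy":-4.5,"dz":-6,"spin":7.9},{"jaw":30,"dx":-8.2,"dy":-4.5,"dz":-6,"spin":7.9},{"jaw":30,"dx":-8.2,"dy":-4.5,"dz":-6,"spin":7.9},{"jaw":30,"dx":-8.2,"dy":-4.5,"dz":-6,"spin":7.9},{"jaw":30,"dx":-8.2,"dy":-4.5,"dz":-6,"spin":7.9},{"jaw":30,"dx":-8.2,"dy":-4.5,"dz":-6,"spin":7.9},{"jaw":85,"dx":-8.2,"dy":-4.5,"dz":-6,"spin":7.9},{"jaw":85,"dx":-8.2,"dy":-4.5,"dz":-6,"spin":7.9},{"jaw":85,"dx":0,"dy":0,"dz":0,"spin":0},{"jaw":85,"dx":0,"dy":0,"dz":0,"spin":0}]}}

```text
t: 8.2
eef_pos: [0.5306, -0.0496, 0.1281]
eef_rot: [0.003, 3.141, -0.0]
contact_force: [-0.1, 0.0, -0.2]
finger_gap: 0.0844
grasp_force: 0.0
```

Run:
```python
from h import *
import pickle
f=grab("wrist","w4.png"); pickle.dump(f,open("f4.pkl","wb"))
print(get_state()["eef_pos"])
```

```text
[ 0.53084968 -0.04952817  0.12816556]
```

>>> {"method": "carry_out", "body": {"steps": [{"jaw":85,"dx":0,"dy":25,"dz":0,"spin":0},{"jaw":85,"dx":0,"dy":25,"dz":0,"spin":0},{"jaw":85,"dx":0,"dy":25,"dz":0,"spin":0},{"jaw":85,"dx":0,"dy":25,"dz":0,"spin":0},{"jaw":85,"dx":0,"dy":20,"dz":0,"spin":0},{"jaw":85,"dx":0,"dy":0,"dz":0,"spin":0},{"jaw":85,"dx":0,"dy":0,"dz":0,"spin":0}]}}

```text
t: 8.95
eef_pos: [0.5306, 0.0705, 0.1279]
eef_rot: [-0.003, 3.141, -0.0]
contact_force: [0.4, -1.1, -0.1]
finger_gap: 0.085
grasp_force: 0.0
```

Run:
```python
from h import *
import pickle
f=grab("wrist","w5.png"); pickle.dump(f,open("f5.pkl","wb"))
print(get_state()["eef_pos"])
g=pickle.load(open("f4.pkl","rb"))
a=np.vstack([g["image"][40:320],f["image"][40:320]])[:,:,::-1]
cv2.imwrite("pics/w45.png",a)
```

```text
[0.53054392 0.06997279 0.12787728]
```

View pics/w45.png

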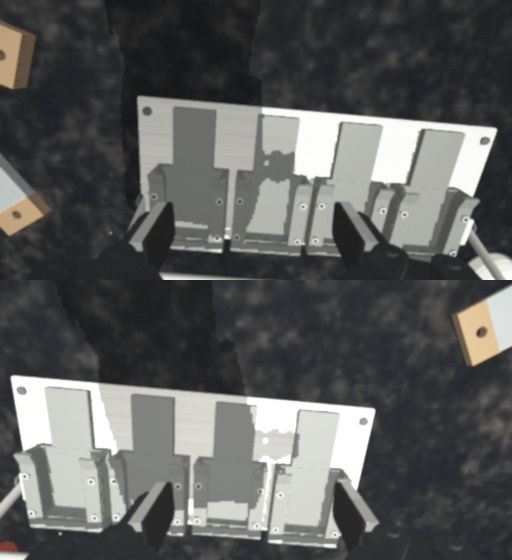

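Both views show the bail up, with its arms leaning back at the ends, and four screws on each block's lips. I'll triangulate the screws and plate corners.

Run:
```python
from h import *
import pickle
A=pickle.load(open("f4.pkl","rb"));B=pickle.load(open("f5.pkl","rb"))
def prep(f):
    g=cv2.cvtColor(f["image"],cv2.COLOR_RGB2GRAY).astype(np.float32)
    m=cv2.GaussianBlur(g,(0,0),4); s=np.sqrt(cv2.GaussianBlur((g-m)**2,(0,0),4))+3
    return np.clip(128+40*(g-m)/s,0,255).astype(np.uint8)
a,b=prep(A),prep(B)
pa=np.array([[154,197],[219,202],[218,238],[240,203],[303,206],[237,237],[298,242],[322,210],[383,211],[316,241],[404,213],[466,219],[147,111],[485,141]],float)+[0,40]
pb=np.array([[24,482],[91,482],[94,516],[115,484],[178,487],[117,519],[177,520],[199,489],[261,491],[197,521],[283,493],[345,500],[22,391],[362,422]],float)-[0,240]
W=[np.linalg.inv(f["c2w"]) for f in (A,B)]
K=[np.array([[f["fx"],0,f["cx"]],[0,f["fy"],f["cy"]],[0,0,1]]) for f in (A,B)]
P=[k@w[:3] for k,w in zip(K,W)]
q,st,err=cv2.calcOpticalFlowPyrLK(a,b,pa.astype(np.float32).reshape(-1,1,2),pb.astype(np.float32).reshape(-1,1,2).copy(),winSize=(9,9),maxLevel=0,flags=cv2.OPTFLOW_USE_INITIAL_FLOW)
q=q[:,0]
X=cv2.triangulatePoints(P[0],P[1],pa.T,q.T.astype(float)); X=(X[:3]/X[3]).T*1000
for i in range(len(pa)): print(i,pa[i],q[i].round(1),(q[i]-pb[i]).round(1),X[i].round(1),err[i], "vres",(proj(A,X[i]/1000)[0]-pa[i]).round(2))
```

```text
0 [154. 237.] [ 28.3 242.4] [4.3 0.4] [ 575.7 -143.8   33.9] [23.487654] vres [0.13 2.94]
1 [219. 242.] [ 90.8 242.1] [-0.2  0.1] [575.7 -81.2  38.8] [19.293982] vres [0.   0.18]
2 [218. 278.] [ 96.1 277.4] [2.1 1.4] [615.8 -84.   37.1] [25.482254] vres [ 0.   -0.14]
3 [240. 243.] [112.9 243.7] [-2.1 -0.3] [577.9 -61.6  37.1] [44.513504] vres [0.   0.47]
4 [303. 246.] [177.5 245.8] [-0.5 -1.2] [581.8  -1.4  34.9] [16.898148] vres [-0.   -0.11]
5 [237. 277.] [116.2 277. ] [-0.8 -2. ] [616.5 -65.3  34.8] [39.673225] vres [0.   0.11]
6 [298. 282.] [178.2 282.1] [1.2 2.1] [622.7  -4.2  34.4] [13.281636] vres [0.   0.07]
7 [322. 250.] [198.4 250.2] [-0.6  1.2] [587.7  17.8  32.5] [27.70409] vres [0.  0.1]
8 [383. 251.] [261.  251.8] [-0.   0.8] [590.7  78.8  29.7] [40.340664] vres [0.   0.26]
9 [316. 281.] [197.6 281.2] [0.6 0.2] [623.8  14.7  31.2] [9.771605] vres [0.   0.08]
10 [404. 253.] [284.4 250.5] [ 1.4 -2.5] [593.7 102.4  25. ] [27.9348] vres [ 0.03 -1.43]
11 [466. 259.] [355.7 264.6] [10.7  4.6] [616.  182.7   7.6] [32.04398] vres [0.11 2.53]
12 [147. 151.] [ 21.8 150.4] [-0.2 -0.6] [ 494.9 -150.8    7.3] [9.529321] vres [0.   0.03]
13 [485. 181.] [363.5 181.7] [ 1.5 -0.3] [525.1 180.1   7.9] [13.59838] vres [0.   0.05]
```

Lip heights suggest the order from -y to +y is 16, 12, 12, 8; I'll confirm later. Now to look at P3 with the camera directly above it, since its apparent size gives its thickness.

>>> {"method": "carry_out", "body": {"steps": [{"jaw":85,"dx":-8.4,"dy":20,"dz":5,"spin":-7.7},{"jaw":85,"dx":-8.4,"dy":20,"dz":0,"spin":-7.7},{"jaw":85,"dx":-8.4,"dy":20,"dz":0,"spin":-7.7},{"jaw":85,"dx":-8.4,"dy":20,"dz":-5,"spin":-7.7},{"jaw":85,"dx":-8.4,"dy":20,"dz":-12,"spin":-7.7},{"jaw":85,"dx":-8.4,"dy":20,"dz":-12,"spin":-7.7},{"jaw":85,"dx":-8.4,"dy":20,"dz":-12,"spin":-7.7},{"jaw":85,"dx":-8.4,"dy":20,"dz":-12,"spin":-7.6},{"jaw":85,"dx":0,"dy":0,"dz":0,"spin":0},{"jaw":85,"dx":0,"dy":0,"dz":0,"spin":0}]}}

```text
t: 10.0
eef_pos: [0.4635, 0.2297, 0.0798]
eef_rot: [1.6, 2.704, -0.0]
contact_force: [0.3, -0.1, -0.9]
finger_gap: 0.0853
grasp_force: 0.0
```

```bash
cat >> h.py <<'E'
def panel(f,lo=100):
    "report outline of biggest panel-coloured blob away from the hand, for each thickness"
    im=f["image"].astype(int); mx=im.max(2)
    gray=(mx>lo); m=gray.astype(np.uint8); m[270:]=0
    m=cv2.morphologyEx(m,cv2.MORPH_OPEN,np.ones((3,3),np.uint8))
    cs,_=cv2.findContours(m,cv2.RETR_EXTERNAL,cv2.CHAIN_APPROX_NONE)
    for c in sorted(cs,key=cv2.contourArea)[-2:]:
        if cv2.contourArea(c)<1500: continue
        mm=cv2.drawContours(np.zeros(m.shape,np.uint8),[c],-1,1,-1)>0
        br=mm&(im[:,:,0]>im[:,:,2]+25); v,u=np.nonzero(br)
        for t in (8,12,16):
            P=ray(f,c[:,0]+0.0,t/1000)[:,:2]*1000; r=cv2.minAreaRect(P.astype(np.float32))
            bp=ray(f,[[u.mean(),v.mean()]],t/1000)[0,:2]*1000 if len(u) else np.zeros(2)
            d=np.array(r[0])-bp
            area=cv2.contourArea(P.astype(np.float32))
            L,S=max(r[1]),min(r[1])
            e=cv2.boxPoints(r); e1=e[1]-e[0]; e2=e[2]-e[1]; ax=e1 if np.hypot(*e1)>np.hypot(*e2) else e2
            ax=ax/np.hypot(*ax); ax=ax*np.sign(ax@d)
            print("t",t,"c",np.round(r[0],1),"size",round(L,1),round(S,1),"area",round(area),"yaw+x",np.degrees(np.arctan2(ax[1],ax[0])).round(1),"brown",bp.round(1))
E
python3 - <<'E'
from h import *
import pickle
f=grab("wrist","w6.png"); pickle.dump(f,open("f6.pkl","wb"))
print(get_state()["eef_pos"]); panel(f)
E
```

```text
[0.46377642 0.2295637  0.08010245]
t 8 c [255.9 238.3] size 96.6 22.2 area 1072 yaw+x -89.7 brown [257.3 263.9]
t 12 c [259.1 239.4] size 94.8 21.8 area 1033 yaw+x -89.7 brown [260.5 264.5]
t 16 c [262.2 240.5] size 93.0 21.3 area 994 yaw+x -89.7 brown [263.6 265.2]
t 8 c [424.8 305.6] size 100.7 51.7 area 5093 yaw+x 118.8 brown [442.9 273.2]
t 12 c [424.8 305.4] size 98.8 50.7 area 4905 yaw+x 118.8 brown [442.6 273.7]
t 16 c [424.8 305.3] size 97.0 49.8 area 4721 yaw+x 118.8 brown [442.2 274.2]
```

View pics/w6.png

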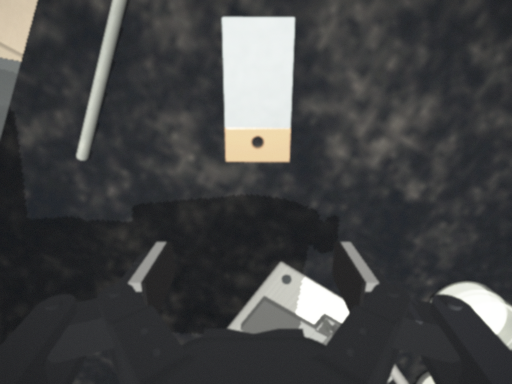

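P3 is centred at (424.8, 305.4) mm with yaw 118.8°. In the picture it is at (258,90) with its hole at (257,142), and its size suggests 12 mm. I'll grip it near the bare end.

>>> {"method": "carry_out", "body": {"steps": [{"jaw":80,"dx":-11.3,"dy":23,"dz":-10,"spin":0},{"jaw":80,"dx":-11.3,"dy":23,"dz":-15,"spin":0},{"jaw":80,"dx":0,"dy":0,"dz":-20,"spin":0},{"jaw":80,"dx":0,"dy":0,"dz":-20,"spin":0},{"jaw":80,"dx":0,"dy":0,"dz":-14,"spin":0},{"jaw":80,"dx":0,"dy":0,"dz":0,"spin":0},{"jaw":45,"dx":0,"dy":0,"dz":0,"spin":0},{"jaw":45,"dx":0,"dy":0,"dz":0,"spin":0},{"jaw":45,"dx":0,"dy":0,"dz":0,"spin":0},{"jaw":45,"dx":0,"dy":0,"dz":0,"spin":0},{"jaw":45,"dx":0,"dy":0,"dz":0,"spin":0},{"jaw":45,"dx":0,"dy":0,"dz":0,"spin":0}], "squeeze": 80}}

```text
t: 11.25
eef_pos: [0.4412, 0.2764, 0.0024]
eef_rot: [1.602, 2.701, 0.002]
contact_force: [-2.5, -3.8, 13.6]
finger_gap: 0.0468
grasp_force: 76.0
```

Run:
```python
from h import *
import pickle
f=grab("wrist","w7.png"); pickle.dump(f,open("f7.pkl","wb"))
s=get_state(); print(s["eef_pos"],s["joints"].round(2),s["finger_gap"],s["grasp_force"]); panel(f)
```

```text
[0.44117481 0.27644222 0.00235998] [ 0.47  0.65  1.87 -0.    0.62 -0.03] 0.04701041420736566 76.03890180587769
t 8 c [318.8 271.6] size 147.2 9.2 area 1217 yaw+x 95.7 brown [0. 0.]
t 12 c [321.3 273.7] size 142.9 8.9 area 1147 yaw+x 95.7 brown [0. 0.]
t 16 c [323.7 275.8] size 138.7 8.7 area 1079 yaw+x 95.7 brown [0. 0.]
t 8 c [423.5 307.9] size 96.1 51.0 area 4742 yaw+x 118.7 brown [441.6 275. ]
t 12 c [422.9 309. ] size 93.3 49.6 area 4470 yaw+x 118.7 brown [440.5 277.1]
t 16 c [422.3 310.1] size 90.5 48.1 area 4206 yaw+x 118.7 brown [439.3 279.1]
```

The grip holds (76 N); the fingertips are at table level, so the panel's bottom is at TCP − 2.4 mm. Lifting it and turning to the front of the pocket at y = -40.

>>> {"method": "carry_out", "body": {"steps": [{"jaw":45,"dx":0,"dy":0,"dz":10,"spin":0},{"jaw":45,"dx":0,"dy":0,"dz":20,"spin":0},{"jaw":45,"dx":0,"dy":0,"dz":20,"spin":0},{"jaw":45,"dx":0,"dy":0,"dz":20,"spin":0},{"jaw":45,"dx":1.6,"dy":-19.8,"dz":0,"spin":-8.2},{"jaw":45,"dx":1.6,"dy":-19.8,"dz":0,"spin":-8.2},{"jaw":45,"dx":1.6,"dy":-19.8,"dz":0,"spin":-8.2},{"jaw":45,"dx":1.6,"dy":-19.8,"dz":0,"spin":-8.2},{"jaw":45,"dx":1.6,"dy":-19.8,"dz":0,"spin":-8.2},{"jaw":45,"dx":1.6,"dy":-19.8,"dz":0,"spin":-8.2},{"jaw":45,"dx":1.6,"dy":-19.8,"dz":0,"spin":-8.2},{"jaw":45,"dx":1.6,"dy":-19.8,"dz":0,"spin":-8.2},{"jaw":45,"dx":1.6,"dy":-19.8,"dz":0,"spin":-8.2},{"jaw":45,"dx":1.6,"dy":-19.8,"dz":0,"spin":-8.2},{"jaw":45,"dx":1.6,"dy":-19.8,"dz":0,"spin":-8.2},{"jaw":45,"dx":1.6,"dy":-19.8,"dz":0,"spin":-8.2},{"jaw":45,"dx":1.6,"dy":-19.8,"dz":0,"spin":-8.2},{"jaw":45,"dx":1.6,"dy":-19.8,"dz":0,"spin":-8.2},{"jaw":45,"dx":1.6,"dy":-19.8,"dz":0,"spin":-8.2},{"jaw":45,"dx":0,"dy":0,"dz":0,"spin":-0.8}]}}

```text
t: 13.3
eef_pos: [0.4649, -0.0222, 0.0715]
eef_rot: [3.138, -0.15, 0.002]
contact_force: [-0.4, 0.2, -1.5]
finger_gap: 0.0465
grasp_force: 75.0
```

Run:
```python
from h import *
import pickle
f=grab("wrist","w8.png"); pickle.dump(f,open("f8.pkl","wb"))
g=grab("scene")
s=get_state(); print(s["eef_pos"],s["joints"].round(2),s["finger_gap"],s["grasp_force"])
M=R.from_rotvec(s["eef_rot"]).as_matrix(); print("yaw_y",np.degrees(np.arctan2(M[1,1],M[0,1])))
cv2.imwrite("pics/w8b.png",np.hstack([f["image"],g["image"][:,:]])[:,:,::-1][:,:800])
```

```text
[ 0.46454657 -0.02063804  0.07123576] [-0.14  0.45  1.99  0.    0.7   1.51] 0.04622701240115172 74.9765396118164
yaw_y -95.08939621600625
```

View pics/w8b.png

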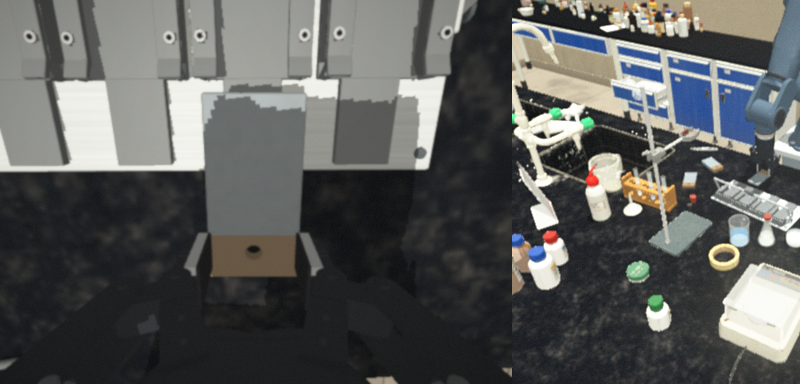

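The panel is in the jaws at (255,185), bare end and hole at the gripper and front towards the pockets. The pocket blocks show clearly, with tongue fronts at (334..388,163) and (107..172,164) and the plate's front edge at row 169. I'll refine the carrier frame from this view.

Run:
```python
from h import *
import pickle
f=pickle.load(open("f8.pkl","rb"))
q=ray(f,[[334,163],[388,163],[107,164],[172,164]],.014)*1000; print("tongue",q.round(1)[:,:2].tolist())
e=ray(f,[[20,170],[410,168.5]],.006)*1000; print("edge",e.round(1)[:,:2].tolist(), np.degrees(np.arctan2(e[1,0]-e[0,0],e[1,1]-e[0,1])))
for nm,p in (("b-120",[[339,33],[447,33]]),("b-40",[[200,35],[305,35]]),("b40",[[68,38],[169,37]])):
    for z in (.028,.032,.036): 
        r=ray(f,p,z)*1000; print(nm,z,np.hypot(*(r[1]-r[0])[:2]).round(1),((r[0]+r[1])/2).round(1))
# panel front edge, at its height (bottom=TCP-2.4 -> top=TCP+9.6)
r=ray(f,[[203,94],[306,94],[211,275],[295,275]],.0712+.0096)*1000; print("panel",r.round(1)[:,:2].tolist())
o=np.array([581,8.6]);
```

```text
tongue [[494.3, -84.8], [490.5, -124.5], [509.6, 82.4], [505.0, 34.5]]
edge [[510.2, 155.0], [482.5, -145.5]] -174.7476722843275
b-120 0.028 65.0 [ 573.8 -116.8   28. ]
b-120 0.032 63.6 [ 573.1 -114.9   32. ]
b-120 0.036 62.2 [ 572.4 -113.1   36. ]
b-40 0.028 63.2 [580.8 -32.6  28. ]
b-40 0.032 61.9 [579.9 -32.5  32. ]
b-40 0.036 60.5 [579.1 -32.5  36. ]
b40 0.028 61.0 [587.1  48.   28. ]
b40 0.032 59.7 [586.1  46.4  32. ]
b40 0.036 58.4 [585.2  44.7  36. ]
panel [[547.7, -6.7], [543.2, -53.7], [452.2, 3.2], [447.6, -43.9]]
```

The lip-screw spacing fits an order of 16, 12, 8, 12 from -y to +y. P3's size in this image doesn't settle its thickness. I'll set it on the free worktop in front, touch its top and then the table with shut fingers, and take the difference.

>>> {"method": "carry_out", "body": {"steps": [{"jaw":45,"dx":-26,"dy":0,"dz":0,"spin":0},{"jaw":45,"dx":-26,"dy":0,"dz":0,"spin":0},{"jaw":45,"dx":-26,"dy":0,"dz":0,"spin":0},{"jaw":45,"dx":-26,"dy":0,"dz":-15,"spin":0},{"jaw":45,"dx":-26,"dy":0,"dz":-20,"spin":0},{"jaw":45,"dx":0,"dy":0,"dz":-20,"spin":0},{"jaw":45,"dx":0,"dy":0,"dz":-10,"spin":0},{"jaw":45,"dx":0,"dy":0,"dz":-3,"spin":0},{"jaw":70,"dx":0,"dy":0,"dz":0,"spin":0},{"jaw":70,"dx":0,"dy":0,"dz":0,"spin":0},{"jaw":70,"dx":0,"dy":0,"dz":20,"spin":0},{"jaw":0,"dx":0,"dy":0,"dz":20,"spin":0},{"jaw":0,"dx":25,"dy":-2,"dz":0,"spin":0},{"jaw":0,"dx":0,"dy":0,"dz":0,"spin":0},{"jaw":0,"dx":0,"dy":0,"dz":-15,"spin":0},{"jaw":0,"dx":0,"dy":0,"dz":-6,"spin":0},{"jaw":0,"dx":0,"dy":0,"dz":-2,"spin":0},{"jaw":0,"dx":0,"dy":0,"dz":-2,"spin":0},{"jaw":0,"dx":0,"dy":0,"dz":-2,"spin":0},{"jaw":0,"dx":0,"dy":0,"dz":0,"spin":0}]}}

```text
t: 15.4
eef_pos: [0.3594, -0.0226, 0.0157]
eef_rot: [-3.138, 0.141, 0.0]
contact_force: [-0.5, -0.5, 0.1]
finger_gap: 0.0
grasp_force: 0.0
```

>>> {"method": "carry_out", "body": {"steps": [{"jaw":0,"dx":0,"dy":0,"dz":-1.5,"spin":0},{"jaw":0,"dx":0,"dy":0,"dz":-1.5,"spin":0},{"jaw":0,"dx":0,"dy":0,"dz":-1.2,"spin":0},{"jaw":0,"dx":0,"dy":0,"dz":0,"spin":0}]}}

```text
t: 15.8
eef_pos: [0.3594, -0.0226, 0.0114]
eef_rot: [-3.138, 0.142, 0.0]
contact_force: [0.3, -0.3, 0.1]
finger_gap: -0.0002
grasp_force: 0.0
```

>>> {"method": "carry_out", "body": {"steps": [{"jaw":0,"dx":0,"dy":0,"dz":-1.2,"spin":0},{"jaw":0,"dx":0,"dy":0,"dz":-1.2,"spin":0},{"jaw":0,"dx":0,"dy":0,"dz":-1.2,"spin":0},{"jaw":0,"dx":0,"dy":0,"dz":0,"spin":0}]}}

```text
t: 16.2
eef_pos: [0.3595, -0.0226, 0.008]
eef_rot: [3.138, -0.141, 0.0]
contact_force: [-1.1, -0.2, 5.9]
finger_gap: -0.0001
grasp_force: 3.4
```

It touched at z = 8.0, so P3 is the 8 mm panel. I'll check the +y blocks' heights by screw spacing in the earlier close view.

Run:
```python
from h import *
import pickle
f=pickle.load(open("f3.pkl","rb"))
for nm,p in (("b120",[[525,5],[513,145]]),("b120r",[[612,6],[592,146]]),("b40",[[508,184],[498,295]]),("b40r",[[583,185],[568,297]])):
    for z in (.028,.032,.036): 
        r=ray(f,np.array(p)*.64,z)*1000; print(nm,z,np.hypot(*(r[1]-r[0])[:2]).round(1),((r[0]+r[1])/2).round(1)[:2])
g=grab("wrist","w9.png"); pickle.dump(g,open("f9.pkl","wb")); s=get_state(); print(s["eef_pos"]); panel(g)
```

```text
b120 0.028 62.3 [596.2 128. ]
b120 0.032 61.2 [595.1 127.4]
b120 0.036 60.1 [594.  126.8]
b120r 0.028 62.3 [637.  124.4]
b120r 0.032 61.3 [635.2 123.9]
b120r 0.036 60.2 [633.5 123.3]
b40 0.028 61.4 [588.1  47.1]
b40 0.032 60.4 [587.2  47.9]
b40 0.036 59.4 [586.2  48.6]
b40r 0.028 62.1 [628.   43.1]
b40r 0.032 61.1 [626.3  44. ]
b40r 0.036 60.0 [624.7  44.8]
[ 0.35950414 -0.02265656  0.00803696]
t 8 c [454.4 -71.1] size 95.7 48.0 area 1893 yaw+x 80.2 brown [0. 0.]
t 12 c [453.9 -69.9] size 93.0 46.6 area 1789 yaw+x 80.2 brown [0. 0.]
t 16 c [453.4 -68.8] size 90.3 45.3 area 1688 yaw+x 80.2 brown [0. 0.]
t 8 c [416.3  31.5] size 168.3 138.2 area 9944 yaw+x 84.9 brown [0. 0.]
t 12 c [416.8  29.8] size 163.6 134.3 area 9397 yaw+x 84.9 brown [0. 0.]
t 16 c [417.4  28.1] size 158.9 130.5 area 8865 yaw+x 84.9 brown [0. 0.]
```

Spacing points weakly to b40 being the 8. I'll confirm by touching the lip tops of the y = +40 and y = +120 blocks (28 or 32 mm).

>>> {"method": "carry_out", "body": {"steps": [{"jaw":0,"dx":0,"dy":0,"dz":30,"spin":0},{"jaw":0,"dx":20,"dy":8,"dz":22,"spin":0},{"jaw":0,"dx":40,"dy":10,"dz":0,"spin":0},{"jaw":0,"dx":40,"dy":10,"dz":0,"spin":0},{"jaw":0,"dx":40,"dy":10,"dz":0,"spin":0},{"jaw":0,"dx":40,"dy":10,"dz":0,"spin":0},{"jaw":0,"dx":40,"dy":0,"dz":0,"spin":0},{"jaw":0,"dx":7,"dy":0,"dz":-10,"spin":0},{"jaw":0,"dx":0,"dy":0,"dz":-12,"spin":0},{"jaw":0,"dx":0,"dy":0,"dz":-2,"spin":0},{"jaw":0,"dx":0,"dy":0,"dz":-2,"spin":0},{"jaw":0,"dx":0,"dy":0,"dz":-1.5,"spin":0},{"jaw":0,"dx":0,"dy":0,"dz":-1.5,"spin":0},{"jaw":0,"dx":0,"dy":0,"dz":0,"spin":0}]}}

```text
t: 17.65
eef_pos: [0.5863, 0.0253, 0.0311]
eef_rot: [-3.138, 0.142, -0.0]
contact_force: [0.3, -0.4, -0.4]
finger_gap: 0.0
grasp_force: 0.0
```

>>> {"method": "carry_out", "body": {"steps": [{"jaw":0,"dx":0,"dy":0,"dz":-1.5,"spin":0},{"jaw":0,"dx":0,"dy":0,"dz":-1.5,"spin":0},{"jaw":0,"dx":0,"dy":0,"dz":-0.5,"spin":0},{"jaw":0,"dx":0,"dy":0,"dz":0,"spin":0}]}}

```text
t: 18.05
eef_pos: [0.5866, 0.0253, 0.0281]
eef_rot: [3.138, -0.141, 0.0]
contact_force: [-3.1, -0.7, 8.6]
finger_gap: 0.0003
grasp_force: 4.3
```

>>> {"method": "carry_out", "body": {"steps": [{"jaw":0,"dx":0,"dy":0,"dz":20,"spin":0},{"jaw":0,"dx":3,"dy":40,"dz":0,"spin":0},{"jaw":0,"dx":4,"dy":40,"dz":0,"spin":0},{"jaw":0,"dx":0,"dy":0,"dz":0,"spin":0},{"jaw":0,"dx":0,"dy":0,"dz":-10,"spin":0},{"jaw":0,"dx":0,"dy":0,"dz":-2,"spin":0},{"jaw":0,"dx":0,"dy":0,"dz":-2,"spin":0},{"jaw":0,"dx":0,"dy":0,"dz":-1.5,"spin":0},{"jaw":0,"dx":0,"dy":0,"dz":-1,"spin":0},{"jaw":0,"dx":0,"dy":0,"dz":0,"spin":0}]}}

```text
t: 19.05
eef_pos: [0.5933, 0.1045, 0.032]
eef_rot: [3.138, -0.143, -0.001]
contact_force: [-6.9, -2.7, 14.4]
finger_gap: 0.0001
grasp_force: 7.5
```

The y=+40 block is the 8 mm one (28) and y=+120 is a 12 mm one (32), so the order is 16, 12, 8, 12. Going back to P3 to grip it again.

>>> {"method": "carry_out", "body": {"steps": [{"jaw":0,"dx":0,"dy":0,"dz":30,"spin":0},{"jaw":20,"dx":-40,"dy":-20,"dz":0,"spin":0},{"jaw":60,"dx":-40,"dy":-20,"dz":0,"spin":0},{"jaw":70,"dx":-40,"dy":-20,"dz":0,"spin":0},{"jaw":70,"dx":-40,"dy":-20,"dz":0,"spin":0},{"jaw":70,"dx":-40,"dy":-20,"dz":0,"spin":0},{"jaw":70,"dx":-40,"dy":-15,"dz":0,"spin":0},{"jaw":70,"dx":-19,"dy":-10,"dz":0,"spin":0},{"jaw":70,"dx":0,"dy":0,"dz":0,"spin":0},{"jaw":70,"dx":0,"dy":0,"dz":-20,"spin":0},{"jaw":70,"dx":0,"dy":0,"dz":0,"spin":0}]}}

```text
t: 20.15
eef_pos: [0.3345, -0.0198, 0.0401]
eef_rot: [-3.138, 0.143, 0.002]
contact_force: [-0.0, 1.0, 0.3]
finger_gap: 0.0701
grasp_force: 0.0
```

Run:
```python
from h import *
import pickle
g=grab("wrist","w10.png"); pickle.dump(g,open("f10.pkl","wb")); s=get_state(); print(s["eef_pos"])
im=g["image"].astype(int); m=((im[:,:,0]>im[:,:,2]+25)&(im[:,:,0]>80)).astype(np.uint8)
n,l,st,c=cv2.connectedComponentsWithStats(m)
for i in range(1,n):
    if st[i,4]>300: print(st[i],(ray(g,[c[i]],.008)*1000).round(1))
```

```text
[ 0.33461915 -0.01970939  0.04063374]
[ 207  253   71   32 2215] [[297.5  -8.2   8. ]]
[  0 319  43  42 660] [[253.4 179.3   8. ]]
[  89  340   53   44 1053] [[212.7 107.8   8. ]]
```

View pics/w10.png

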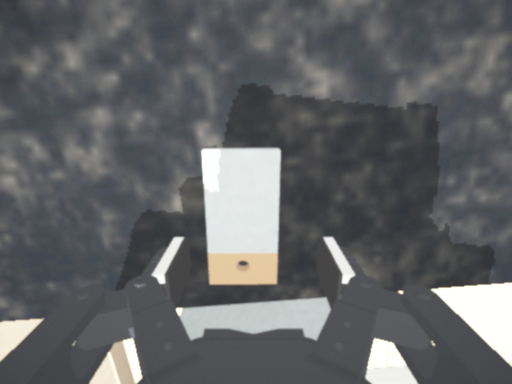

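P3 has been shifted. The panel spans (203..281,149) to (209..278,285), left of the finger mid-line at column 257. I'll re-measure it from its corners.

Run:
```python
from h import *
import pickle
g=pickle.load(open("f10.pkl","rb"))
r=ray(g,[[203,149],[281,148],[209,285],[278,284]],.008)*1000; print(r.round(1)[:,:2].tolist())
F=(r[0]+r[1])/2;B=(r[2]+r[3])/2; d=F-B; L=np.hypot(*d[:2]); u=d/L
print("len",L,"yaw",np.degrees(np.arctan2(u[1],u[0])),"center",(F+B)/2, "grasp from front -84", (F-84*u).round(1), "from rear +16",(B+16*u).round(1))
```

```text
[[386.6, 7.8], [382.7, -41.6], [285.6, 18.1], [281.8, -33.3]]
len 101.3737711550841 yaw -5.26474715298698 center [334.16905346 -12.25026234   8.        ] grasp from front -84 [301.   -9.2   8. ] from rear +16 [299.6  -9.1   8. ]
```

>>> {"method": "carry_out", "body": {"steps": [{"jaw":70,"dx":-17,"dy":5,"dz":0,"spin":0},{"jaw":70,"dx":-17,"dy":5.5,"dz":0,"spin":0},{"jaw":70,"dx":0,"dy":0,"dz":-15,"spin":0},{"jaw":70,"dx":0,"dy":0,"dz":-15,"spin":0},{"jaw":70,"dx":0,"dy":0,"dz":-7.5,"spin":0},{"jaw":70,"dx":0,"dy":0,"dz":0,"spin":0},{"jaw":45,"dx":0,"dy":0,"dz":0,"spin":0},{"jaw":45,"dx":0,"dy":0,"dz":0,"spin":0},{"jaw":45,"dx":0,"dy":0,"dz":0,"spin":0},{"jaw":45,"dx":0,"dy":0,"dz":0,"spin":0},{"jaw":45,"dx":0,"dy":0,"dz":0,"spin":0}]}}

```text
t: 21.3
eef_pos: [0.3009, -0.0092, 0.0043]
eef_rot: [3.138, -0.141, 0.002]
contact_force: [-2.3, 1.3, 19.4]
finger_gap: 0.0459
grasp_force: 53.4
```

The fingertips catch only the panel's upper edge (53 N), so I'll reopen slightly, go lower and grip again.

>>> {"method": "carry_out", "body": {"steps": [{"jaw":62,"dx":0,"dy":0,"dz":0,"spin":0},{"jaw":62,"dx":0,"dy":0,"dz":0,"spin":0},{"jaw":62,"dx":0,"dy":0,"dz":-2,"spin":0},{"jaw":62,"dx":0,"dy":0,"dz":-1.5,"spin":0},{"jaw":62,"dx":0,"dy":0,"dz":0,"spin":0}]}}

```text
t: 21.8
eef_pos: [0.3004, -0.0091, -0.0003]
eef_rot: [-3.138, 0.142, 0.001]
contact_force: [-0.5, -0.7, 0.6]
finger_gap: 0.0618
grasp_force: 0.0
```

>>> {"method": "carry_out", "body": {"steps": [{"jaw":45,"dx":0,"dy":0,"dz":0,"spin":0},{"jaw":45,"dx":0,"dy":0,"dz":0,"spin":0},{"jaw":45,"dx":0,"dy":0,"dz":0,"spin":0},{"jaw":45,"dx":0,"dy":0,"dz":0,"spin":0},{"jaw":45,"dx":0,"dy":0,"dz":0,"spin":0}]}}

```text
t: 22.3
eef_pos: [0.3004, -0.0092, 0.0004]
eef_rot: [3.138, -0.141, 0.0]
contact_force: [-3.4, 0.0, 24.4]
finger_gap: 0.0472
grasp_force: 78.2
```

Now P3 is gripped firmly (78 N). Carrying it to the front of the 8 mm pocket at y=+40.

>>> {"method": "carry_out", "body": {"steps": [{"jaw":45,"dx":0,"dy":0,"dz":15,"spin":0},{"jaw":45,"dx":0,"dy":0,"dz":25,"spin":0},{"jaw":45,"dx":17,"dy":6.7,"dz":0,"spin":0},{"jaw":45,"dx":34,"dy":13.4,"dz":0,"spin":0},{"jaw":45,"dx":34,"dy":13.4,"dz":0,"spin":0},{"jaw":45,"dx":34,"dy":13.4,"dz":0,"spin":0},{"jaw":45,"dx":34,"dy":13.4,"dz":0,"spin":0},{"jaw":45,"dx":17,"dy":6.7,"dz":0,"spin":0},{"jaw":45,"dx":0,"dy":0,"dz":-10,"spin":0},{"jaw":45,"dx":0,"dy":0,"dz":0,"spin":0}]}}

```text
t: 23.3
eef_pos: [0.4687, 0.0577, 0.0284]
eef_rot: [3.138, -0.141, -0.005]
contact_force: [-0.8, -0.6, -0.8]
finger_gap: 0.0466
grasp_force: 82.3
```

Run:
```python
from h import *
import pickle
g=grab("wrist","w11.png"); pickle.dump(g,open("f11.pkl","wb")); s=get_state(); print(s["eef_pos"],s["finger_gap"],s["grasp_force"])
c=g["image"][0:300,70:470,::-1]; cv2.imwrite("pics/w11b.png",cv2.resize(c,(800,600),interpolation=cv2.INTER_CUBIC))
```

```text
[0.46859564 0.05760277 0.02885547] 0.04678702319191089 82.30313301086426
```

View pics/w11b.png

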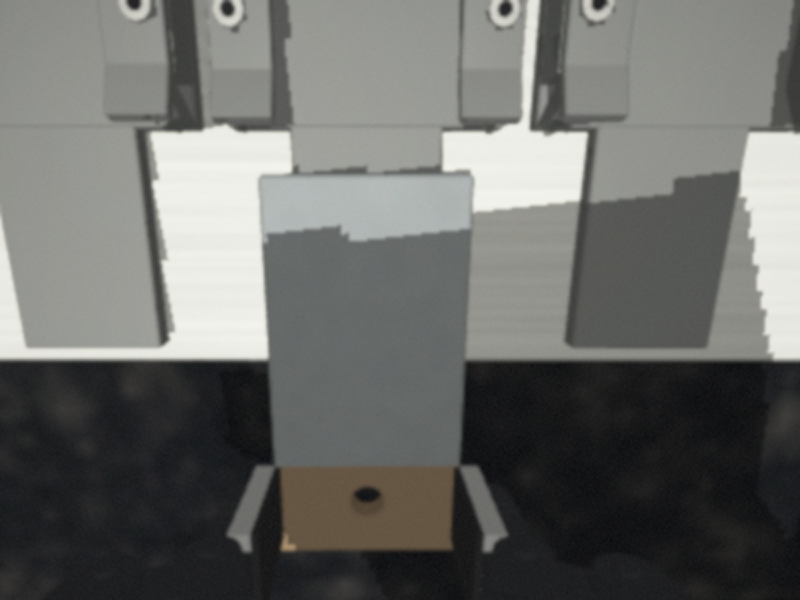

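The panel is centred on the tongue (column 367 against 366.5), square, and level with the mouth. Lowering it and sliding it in.

>>> {"method": "carry_out", "body": {"steps": [{"jaw":45,"dx":0,"dy":0,"dz":-8,"spin":0},{"jaw":45,"dx":0,"dy":0,"dz":-5,"spin":0},{"jaw":45,"dx":0,"dy":0,"dz":0,"spin":0},{"jaw":45,"dx":7,"dy":-0.6,"dz":0,"spin":0},{"jaw":45,"dx":7,"dy":-0.6,"dz":0,"spin":0},{"jaw":45,"dx":7,"dy":-0.6,"dz":0,"spin":0},{"jaw":45,"dx":7,"dy":-0.6,"dz":0,"spin":0},{"jaw":45,"dx":7,"dy":-0.7,"dz":0,"spin":0},{"jaw":45,"dx":7,"dy":-0.6,"dz":0,"spin":0},{"jaw":45,"dx":7,"dy":-0.6,"dz":0,"spin":0},{"jaw":45,"dx":7,"dy":-0.7,"dz":0,"spin":0},{"jaw":45,"dx":7,"dy":-0.6,"dz":0,"spin":0},{"jaw":45,"dx":7,"dy":-0.6,"dz":0,"spin":0},{"jaw":45,"dx":0,"dy":0,"dz":0,"spin":0}]}}

```text
t: 24.75
eef_pos: [0.5414, 0.0516, 0.0169]
eef_rot: [-3.138, 0.142, -0.001]
contact_force: [0.3, 0.1, -1.3]
finger_gap: 0.0467
grasp_force: 82.2
```

>>> {"method": "carry_out", "body": {"steps": [{"jaw":45,"dx":3,"dy":-0.3,"dz":-0.5,"spin":0},{"jaw":45,"dx":3,"dy":-0.3,"dz":-0.5,"spin":0},{"jaw":45,"dx":2,"dy":-0.2,"dz":0,"spin":0},{"jaw":45,"dx":1.5,"dy":-0.1,"dz":0,"spin":0},{"jaw":45,"dx":0,"dy":0,"dz":0,"spin":0}]}}

```text
t: 25.25
eef_pos: [0.5486, 0.0509, 0.0154]
eef_rot: [-3.138, 0.142, 0.006]
contact_force: [-5.4, 0.3, 0.3]
finger_gap: 0.047
grasp_force: 82.4
```

>>> {"method": "carry_out", "body": {"steps": [{"jaw":45,"dx":1.5,"dy":-0.1,"dz":0,"spin":0},{"jaw":45,"dx":1.5,"dy":-0.1,"dz":0,"spin":0},{"jaw":45,"dx":0,"dy":0,"dz":0,"spin":0}]}}

```text
t: 25.55
eef_pos: [0.5487, 0.0509, 0.0147]
eef_rot: [3.138, -0.142, -0.016]
contact_force: [-16.7, 2.1, 4.9]
finger_gap: 0.0468
grasp_force: 83.0
```

P3 is home: the stop is firm at -17 N. Releasing it and going to P2.

>>> {"method": "carry_out", "body": {"steps": [{"jaw":60,"dx":-1.5,"dy":0,"dz":0,"spin":0},{"jaw":60,"dx":0,"dy":0,"dz":0,"spin":0},{"jaw":60,"dx":0,"dy":0,"dz":15,"spin":0},{"jaw":60,"dx":0,"dy":0,"dz":25,"spin":0},{"jaw":60,"dx":0,"dy":0,"dz":40,"spin":0},{"jaw":60,"dx":-9.6,"dy":-28,"dz":0,"spin":5.15},{"jaw":60,"dx":-9.6,"dy":-28,"dz":0,"spin":5.15},{"jaw":60,"dx":-9.6,"dy":-28,"dz":0,"spin":5.15},{"jaw":80,"dx":-9.6,"dy":-28,"dz":0,"spin":5.15},{"jaw":80,"dx":-9.6,"dy":-28,"dz":0,"spin":5.15},{"jaw":80,"dx":-9.6,"dy":-28,"dz":0,"spin":5.15},{"jaw":80,"dx":-9.6,"dy":-28,"dz":0,"spin":5.15},{"jaw":80,"dx":-9.6,"dy":-28,"dz":0,"spin":5.15},{"jaw":80,"dx":-9.6,"dy":-28,"dz":0,"spin":5.15},{"jaw":80,"dx":-9.6,"dy":-28,"dz":0,"spin":5.15},{"jaw":80,"dx":-9.6,"dy":-28,"dz":0,"spin":5.15},{"jaw":80,"dx":-9.6,"dy":-28,"dz":-5,"spin":5.15},{"jaw":80,"dx":-9.6,"dy":-28,"dz":-5,"spin":5.15},{"jaw":80,"dx":-9.6,"dy":-28,"dz":-5,"spin":5.15},{"jaw":80,"dx":0,"dy":0,"dz":0,"spin":0}]}}

```text
t: 27.55
eef_pos: [0.4165, -0.3444, 0.0817]
eef_rot: [2.619, 1.731, 0.0]
contact_force: [-1.2, -0.2, -0.0]
finger_gap: 0.0804
grasp_force: 0.0
```

Run:
```python
from h import *
import pickle
g=grab("wrist","w12.png"); pickle.dump(g,open("f12.pkl","wb")); s=get_state(); print(s["eef_pos"],s["joints"].round(2))
panel(g)
```

```text
[ 0.416862   -0.34286715  0.08175762] [-0.77  0.53  1.8  -0.    0.81 -0.37]
t 8 c [ 429.3 -302.9] size 104.6 53.8 area 5416 yaw+x -113.8 brown [ 445.1 -267.1]
t 12 c [ 429.6 -302.3] size 102.7 52.8 area 5218 yaw+x -113.8 brown [ 445.1 -267.2]
t 16 c [ 429.9 -301.8] size 100.7 51.8 area 5024 yaw+x -113.8 brown [ 445.1 -267.3]
t 8 c [ 574.8 -317.8] size 104.4 56.8 area 5687 yaw+x -150.2 brown [ 607.7 -297.9]
t 12 c [ 572.4 -317. ] size 102.5 55.8 area 5479 yaw+x -150.2 brown [ 604.7 -297.4]
t 16 c [ 570.  -316.2] size 100.6 54.7 area 5275 yaw+x -150.2 brown [ 601.7 -296.9]
```

View pics/w12.png

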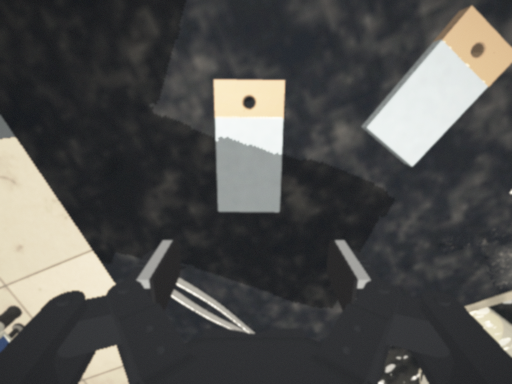

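P2 is at (250,145), about (430, -302) mm at yaw -113.8°, and its size against P3's says 16 mm. P1 is at (438,85). A quick touch will confirm P2's thickness.

>>> {"method": "carry_out", "body": {"steps": [{"jaw":0,"dx":13,"dy":41,"dz":0,"spin":0},{"jaw":0,"dx":0,"dy":0,"dz":-25,"spin":0},{"jaw":0,"dx":0,"dy":0,"dz":-25,"spin":0},{"jaw":0,"dx":0,"dy":0,"dz":-10,"spin":0},{"jaw":0,"dx":0,"dy":0,"dz":-3,"spin":0},{"jaw":0,"dx":0,"dy":0,"dz":-2,"spin":0},{"jaw":0,"dx":0,"dy":0,"dz":-1,"spin":0},{"jaw":0,"dx":0,"dy":0,"dz":-0.7,"spin":0},{"jaw":0,"dx":0,"dy":0,"dz":0,"spin":0}]}}

```text
t: 28.5
eef_pos: [0.4306, -0.3007, 0.016]
eef_rot: [2.62, 1.731, 0.001]
contact_force: [-3.7, 3.8, 14.9]
finger_gap: 0.0003
grasp_force: 7.3
```

P2 is 16 mm, so it goes to the block at y = -120. Gripping it by the bare end.

>>> {"method": "carry_out", "body": {"steps": [{"jaw":0,"dx":0,"dy":0,"dz":45,"spin":0},{"jaw":80,"dx":6.5,"dy":15,"dz":0,"spin":-0.7},{"jaw":80,"dx":6.5,"dy":15,"dz":0,"spin":0},{"jaw":80,"dx":0,"dy":0,"dz":0,"spin":0},{"jaw":80,"dx":0,"dy":0,"dz":0,"spin":0},{"jaw":80,"dx":0,"dy":0,"dz":0,"spin":0},{"jaw":80,"dx":0,"dy":0,"dz":-20,"spin":0},{"jaw":80,"dx":0,"dy":0,"dz":-20,"spin":0},{"jaw":80,"dx":0,"dy":0,"dz":-17,"spin":0},{"jaw":80,"dx":0,"dy":0,"dz":0,"spin":0},{"jaw":45,"dx":0,"dy":0,"dz":0,"spin":0},{"jaw":45,"dx":0,"dy":0,"dz":0,"spin":0},{"jaw":45,"dx":0,"dy":0,"dz":0,"spin":0},{"jaw":45,"dx":0,"dy":0,"dz":0,"spin":0},{"jaw":45,"dx":0,"dy":0,"dz":0,"spin":0},{"jaw":45,"dx":0,"dy":0,"dz":0,"spin":0}]}}

```text
t: 30.1
eef_pos: [0.4436, -0.2711, 0.0036]
eef_rot: [2.63, 1.715, 0.001]
contact_force: [-2.2, -0.2, 7.4]
finger_gap: 0.048
grasp_force: 82.9
```

>>> {"method": "carry_out", "body": {"steps": [{"jaw":45,"dx":0,"dy":0,"dz":15,"spin":0},{"jaw":45,"dx":0,"dy":0,"dz":20,"spin":0},{"jaw":45,"dx":0,"dy":0,"dz":20,"spin":0},{"jaw":45,"dx":0.8,"dy":12.1,"dz":0,"spin":7.76},{"jaw":45,"dx":0.8,"dy":12.1,"dz":0,"spin":7.76},{"jaw":45,"dx":0.8,"dy":12.1,"dz":0,"spin":7.76},{"jaw":45,"dx":0.8,"dy":12.1,"dz":0,"spin":7.76},{"jaw":45,"dx":0.8,"dy":12.1,"dz":0,"spin":7.76},{"jaw":45,"dx":0.8,"dy":12.1,"dz":0,"spin":7.76},{"jaw":45,"dx":0.8,"dy":12.1,"dz":0,"spin":7.76},{"jaw":45,"dx":0.8,"dy":12.1,"dz":0,"spin":7.76},{"jaw":45,"dx":0.8,"dy":12.1,"dz":0,"spin":7.76},{"jaw":45,"dx":0.8,"dy":12.1,"dz":0,"spin":7.76},{"jaw":45,"dx":0.8,"dy":12.1,"dz":0,"spin":7.76},{"jaw":45,"dx":0.8,"dy":12.1,"dz":0,"spin":7.76},{"jaw":45,"dx":0.8,"dy":12.1,"dz":0,"spin":7.76},{"jaw":45,"dx":0.8,"dy":12.1,"dz":0,"spin":7.76},{"jaw":45,"dx":0,"dy":0,"dz":0,"spin":0},{"jaw":45,"dx":0,"dy":0,"dz":-20,"spin":0},{"jaw":45,"dx":0,"dy":0,"dz":0,"spin":0}]}}

```text
t: 32.1
eef_pos: [0.4535, -0.1011, 0.0366]
eef_rot: [-0.145, -3.136, -0.001]
contact_force: [-0.3, -1.1, -1.8]
finger_gap: 0.0477
grasp_force: 83.2
```

Run:
```python
from h import *
import pickle
g=grab("wrist","w13.png"); h=grab("side","s13.png"); s=get_state(); print(s["eef_pos"],s["finger_gap"],s["grasp_force"])
M=R.from_rotvec(s["eef_rot"]).as_matrix(); print("yaw_y",np.degrees(np.arctan2(M[1,1],M[0,1])))
a=cv2.resize(h["image"][150:290,160:340],(514,400),interpolation=cv2.INTER_CUBIC)
w=cv2.resize(g["image"][60:384,180:400],(280,400))
cv2.imwrite("pics/w13b.png",np.hstack([a,w])[:,:,::-1])
```

```text
[ 0.4542028  -0.1013718   0.03770822] 0.04783356761409663 83.19423794746399
yaw_y 84.74400141984285
```

View pics/w13b.png

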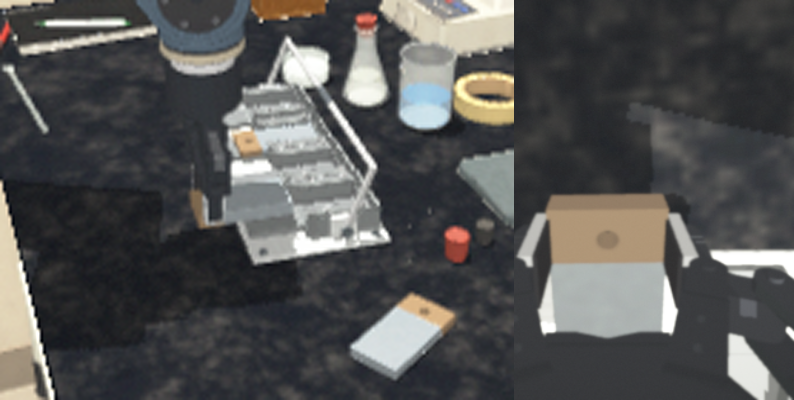

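The side view shows P3 in its pocket, the bail up at (335,100), and P2 in hand in front of the y = -120 block; P1 is at (405,335). This is my 14th picture, so from here I work from numbers only. Sliding P2 in.

>>> {"method": "carry_out", "body": {"steps": [{"jaw":45,"dx":0,"dy":0,"dz":-12,"spin":0},{"jaw":45,"dx":0,"dy":0,"dz":-6,"spin":0},{"jaw":45,"dx":0,"dy":0,"dz":0,"spin":0},{"jaw":45,"dx":7,"dy":-0.6,"dz":0,"spin":0},{"jaw":45,"dx":7,"dy":-0.6,"dz":0,"spin":0},{"jaw":45,"dx":7,"dy":-0.6,"dz":0,"spin":0},{"jaw":45,"dx":7,"dy":-0.6,"dz":0,"spin":0},{"jaw":45,"dx":7,"dy":-0.7,"dz":0,"spin":0},{"jaw":45,"dx":7,"dy":-0.6,"dz":0,"spin":0},{"jaw":45,"dx":7,"dy":-0.6,"dz":0,"spin":0},{"jaw":45,"dx":7,"dy":-0.7,"dz":0,"spin":0},{"jaw":45,"dx":7,"dy":-0.6,"dz":0,"spin":0},{"jaw":45,"dx":7,"dy":-0.6,"dz":0,"spin":0},{"jaw":45,"dx":0,"dy":0,"dz":0,"spin":0}]}}

```text
t: 33.6
eef_pos: [0.5253, -0.1074, 0.0193]
eef_rot: [0.14, 3.137, -0.0]
contact_force: [0.6, -1.8, -1.6]
finger_gap: 0.0477
grasp_force: 83.2
```

>>> {"method": "carry_out", "body": {"steps": [{"jaw":45,"dx":3,"dy":-0.3,"dz":-0.5,"spin":0},{"jaw":45,"dx":3,"dy":-0.3,"dz":-0.4,"spin":0},{"jaw":45,"dx":2,"dy":-0.2,"dz":0,"spin":0},{"jaw":45,"dx":1.5,"dy":-0.1,"dz":0,"spin":0},{"jaw":45,"dx":1.5,"dy":-0.1,"dz":0,"spin":0},{"jaw":45,"dx":1,"dy":-0.1,"dz":0,"spin":0},{"jaw":45,"dx":0,"dy":0,"dz":0,"spin":0}]}}

```text
t: 34.3
eef_pos: [0.5349, -0.1081, 0.0178]
eef_rot: [-0.141, -3.135, -0.001]
contact_force: [-6.3, -1.3, 0.5]
finger_gap: 0.0474
grasp_force: 83.4
```

>>> {"method": "carry_out", "body": {"steps": [{"jaw":45,"dx":1.5,"dy":-0.1,"dz":0,"spin":0},{"jaw":45,"dx":1,"dy":-0.1,"dz":0,"spin":0},{"jaw":45,"dx":0,"dy":0,"dz":0,"spin":0}]}}

```text
t: 34.6
eef_pos: [0.535, -0.108, 0.0176]
eef_rot: [-0.141, -3.129, -0.002]
contact_force: [-19.1, -1.9, 9.2]
finger_gap: 0.0478
grasp_force: 84.4
```

P2 is home against the stop. Releasing it and going to P1.

>>> {"method": "carry_out", "body": {"steps": [{"jaw":60,"dx":-1.5,"dy":0,"dz":0,"spin":0},{"jaw":60,"dx":0,"dy":0,"dz":0,"spin":0},{"jaw":60,"dx":0,"dy":0,"dz":15,"spin":0},{"jaw":60,"dx":0,"dy":0,"dz":25,"spin":0},{"jaw":60,"dx":0,"dy":0,"dz":40,"spin":0},{"jaw":60,"dx":-3,"dy":-16,"dz":0,"spin":-8},{"jaw":80,"dx":-3,"dy":-16,"dz":0,"spin":-8},{"jaw":80,"dx":-3,"dy":-16,"dz":0,"spin":-8},{"jaw":80,"dx":-3,"dy":-16,"dz":0,"spin":-8},{"jaw":80,"dx":-3,"dy":-16,"dz":0,"spin":-8},{"jaw":80,"dx":0,"dy":-16,"dz":0,"spin":-8},{"jaw":80,"dx":0,"dy":-16,"dz":0,"spin":-8},{"jaw":80,"dx":3,"dy":-16,"dz":0,"spin":-8},{"jaw":80,"dx":3,"dy":-16,"dz":0,"spin":-8},{"jaw":80,"dx":3,"dy":-16,"dz":0,"spin":-8},{"jaw":80,"dx":3,"dy":-16,"dz":0,"spin":-8},{"jaw":80,"dx":3,"dy":-16,"dz":0,"spin":-8},{"jaw":80,"dx":2,"dy":-16,"dz":-5,"spin":-8},{"jaw":80,"dx":2,"dy":-16,"dz":-5,"spin":-8},{"jaw":80,"dx":0,"dy":-10,"dz":-3,"spin":-8}]}}

```text
t: 36.6
eef_pos: [0.5418, -0.3437, 0.0864]
eef_rot: [2.791, 1.439, 0.001]
contact_force: [-0.3, -0.2, -0.5]
finger_gap: 0.0799
grasp_force: 0.0
```

>>> {"method": "carry_out", "body": {"steps": [{"jaw":80,"dx":0,"dy":0,"dz":0,"spin":-8},{"jaw":80,"dx":0,"dy":0,"dz":0,"spin":-8},{"jaw":80,"dx":0,"dy":0,"dz":0,"spin":-8},{"jaw":80,"dx":0,"dy":0,"dz":0,"spin":0},{"jaw":80,"dx":0,"dy":0,"dz":0,"spin":0}]}}

```text
t: 37.1
eef_pos: [0.5416, -0.3427, 0.0862]
eef_rot: [3.026, 0.842, 0.001]
contact_force: [-0.1, 1.6, -0.6]
finger_gap: 0.0796
grasp_force: 0.0
```

Run:
```python
from h import *
import pickle
g=grab("wrist","w14.png"); pickle.dump(g,open("f14.pkl","wb")); s=get_state(); print(s["eef_pos"],s["joints"].round(2))
M=R.from_rotvec(s["eef_rot"]).as_matrix(); print("yaw_y",np.degrees(np.arctan2(M[1,1],M[0,1])))
panel(g)
```

```text
[ 0.54153578 -0.34263133  0.08597905] [-0.64  0.68  1.51  0.    0.95  0.39]
yaw_y -58.89775218482162
t 8 c [ 547.6 -147.6] size 128.4 43.5 area 3701 yaw+x -4.9 brown [0. 0.]
t 12 c [ 548.7 -150.4] size 126.1 42.7 area 3569 yaw+x -4.9 brown [0. 0.]
t 16 c [ 549.8 -153.1] size 123.7 41.9 area 3439 yaw+x -4.9 brown [0. 0.]
t 8 c [ 574.7 -318.9] size 105.3 56.3 area 5255 yaw+x -151.3 brown [ 606.3 -299.5]
t 12 c [ 575.3 -318.6] size 103.4 55.3 area 5067 yaw+x -151.3 brown [ 606.3 -299.5]
t 16 c [ 575.9 -318.3] size 101.5 54.3 area 4882 yaw+x -151.3 brown [ 606.3 -299.6]
```

Run:
```python
from h import *
import pickle
f=pickle.load(open("f14.pkl","rb")); im=f["image"].astype(int)
c0=proj(f,[[.575,-.3187,.012]])[0].astype(int); print(c0)
for thr in (80,100,120):
    m=(im.max(2)>thr).astype(np.uint8); m[270:]=0
    m=cv2.morphologyEx(m,cv2.MORPH_OPEN,np.ones((5,5),np.uint8))
    n,l,st,_=cv2.connectedComponentsWithStats(m); i=l[c0[1],c0[0]]; v,u=np.nonzero(l==i)
    P=ray(f,np.c_[u,v],.012)[:,:2]*1000; c=P.mean(0); w,V=np.linalg.eigh(np.cov((P-c).T)); d=V[:,1]
    br=(im[v,u,0]>im[v,u,2]+25); b=P[br].mean(0); d*=np.sign(d@(c-b)); n_=np.array([-d[1],d[0]])
    q=(P-c)@np.c_[d,n_]
    print(thr,st[i],"c",c.round(1),"brown",b.round(1),"yaw",np.degrees(np.arctan2(d[1],d[0])).round(1),"sd",(np.sqrt(12*w)).round(1),"ext",np.percentile(q,[.3,99.7],axis=0).round(1).tolist(), "yaw via brown",np.degrees(np.arctan2(*(c-b)[::-1])).round(1))
```

```text
[249 152]
80 [ 212   61   84  153 9018] c [ 580.4 -315.3] brown [ 606.3 -299.6] yaw -154.0 sd [ 53.2 107.2] ext [[-59.1, -29.8], [58.0, 27.9]] yaw via brown -148.8
100 [ 215   84   70  129 8253] c [ 576.9 -316.2] brown [ 606.3 -299.6] yaw -150.0 sd [ 51.5 100.4] ext [[-46.7, -25.6], [53.7, 25.8]] yaw via brown -150.6
120 [ 215   85   70  128 8065] c [ 577.2 -316.1] brown [ 606.3 -299.5] yaw -150.0 sd [50.9 99.7] ext [[-46.1, -25.4], [53.4, 25.5]] yaw via brown -150.4
```

P1 must be 12 mm, since the 8 and 16 are used and the size agrees. It is centred at (574,-318) mm with yaw -150.3°. Gripping it.

>>> {"method": "carry_out", "body": {"steps": [{"jaw":80,"dx":20.4,"dy":13.7,"dz":0,"spin":-1.2},{"jaw":80,"dx":20.4,"dy":13.7,"dz":-10,"spin":0},{"jaw":80,"dx":20.4,"dy":13.7,"dz":-15,"spin":0},{"jaw":80,"dx":0,"dy":0,"dz":-15,"spin":0},{"jaw":80,"dx":0,"dy":0,"dz":-20,"spin":0},{"jaw":80,"dx":0,"dy":0,"dz":-15,"spin":0},{"jaw":80,"dx":0,"dy":0,"dz":-9,"spin":0},{"jaw":80,"dx":0,"dy":0,"dz":0,"spin":0},{"jaw":45,"dx":0,"dy":0,"dz":0,"spin":0},{"jaw":45,"dx":0,"dy":0,"dz":0,"spin":0},{"jaw":45,"dx":0,"dy":0,"dz":0,"spin":0},{"jaw":45,"dx":0,"dy":0,"dz":0,"spin":0},{"jaw":45,"dx":0,"dy":0,"dz":0,"spin":0},{"jaw":45,"dx":0,"dy":0,"dz":0,"spin":0}]}}

```text
t: 38.55
eef_pos: [0.6032, -0.302, 0.0029]
eef_rot: [3.035, 0.804, 0.003]
contact_force: [-0.9, -0.2, 5.5]
finger_gap: 0.0474
grasp_force: 82.5
```

Run:
```python
from h import *
g=grab("wrist","w15.png"); s=get_state(); print(s["eef_pos"],s["finger_gap"],s["grasp_force"])
M=R.from_rotvec(s["eef_rot"]).as_matrix(); print("yaw_y",np.degrees(np.arctan2(M[1,1],M[0,1])))
im=g["image"].astype(int); m=((im[:,:,0]>im[:,:,2]+25)&(im[:,:,0]>80)).astype(np.uint8)
n,l,st,c=cv2.connectedComponentsWithStats(m)
for i in range(1,n):
    if st[i,4]>200: print(st[i],(ray(g,[c[i]],.012)*1000).round(1))
i=1+np.argmax(st[1:,4]); v,u=np.nonzero(l==i)
P=ray(g,np.c_[u,v],.012)[:,:2]*1000-s["eef_pos"][:2]*1000
q=P@M[:2,:2]; print("tool-frame extents x,y", np.percentile(q,[1,99],axis=0).round(1).tolist())
```

```text
[ 0.60320129 -0.30199819  0.00293423] 0.047242028015438135 82.5419282913208
yaw_y -60.31624920431689
[ 134    0   76   56 3453] [[ 680.9 -217.4   12. ]]
[ 341    0  171  104 8997] [[ 737.7 -324.4   12. ]]
[ 205  216   96   53 4652] [[ 608.2 -298.1   12. ]]
tool-frame extents x,y [[81.8, 42.5], [118.5, 115.7]]
```

P1 is gripped. It goes into the y=+120 block, which I touch-checked as 12 mm and which leaves more room at the bail's middle. Lift, back off and turn, then across.

>>> {"method": "carry_out", "body": {"steps": [{"jaw":45,"dx":0,"dy":0,"dz":15,"spin":0},{"jaw":45,"dx":0,"dy":0,"dz":25,"spin":0},{"jaw":45,"dx":0,"dy":0,"dz":25,"spin":0},{"jaw":45,"dx":-10,"dy":10,"dz":0,"spin":8.07},{"jaw":45,"dx":-10,"dy":10,"dz":0,"spin":8.07},{"jaw":45,"dx":-10,"dy":10,"dz":0,"spin":8.07},{"jaw":45,"dx":-10,"dy":10,"dz":0,"spin":8.07},{"jaw":45,"dx":-10,"dy":10,"dz":0,"spin":8.07},{"jaw":45,"dx":-10,"dy":10,"dz":0,"spin":8.07},{"jaw":45,"dx":-10,"dy":10,"dz":0,"spin":8.07},{"jaw":45,"dx":-10,"dy":10,"dz":0,"spin":8.07},{"jaw":45,"dx":-10,"dy":10,"dz":0,"spin":8.07},{"jaw":45,"dx":-10,"dy":10,"dz":0,"spin":8.07},{"jaw":45,"dx":-10,"dy":10,"dz":0,"spin":8.07},{"jaw":45,"dx":-10,"dy":10,"dz":0,"spin":8.07},{"jaw":45,"dx":-10,"dy":10,"dz":0,"spin":8.07},{"jaw":45,"dx":-10,"dy":10,"dz":0,"spin":8.07},{"jaw":45,"dx":-10,"dy":10,"dz":0,"spin":8.07},{"jaw":45,"dx":-10,"dy":10,"dz":0,"spin":8.07}]}}

```text
t: 40.5
eef_pos: [0.4424, -0.1412, 0.0674]
eef_rot: [0.569, 3.088, -0.001]
contact_force: [-0.3, -0.6, -0.9]
finger_gap: 0.0472
grasp_force: 82.5
```

>>> {"method": "carry_out", "body": {"steps": [{"jaw":45,"dx":2.8,"dy":23.3,"dz":0,"spin":8},{"jaw":45,"dx":2.8,"dy":23.3,"dz":0,"spin":8.1},{"jaw":45,"dx":2.8,"dy":23.3,"dz":0,"spin":0},{"jaw":45,"dx":2.8,"dy":23.3,"dz":0,"spin":0},{"jaw":45,"dx":2.8,"dy":23.3,"dz":0,"spin":0},{"jaw":45,"dx":2.8,"dy":23.3,"dz":0,"spin":0},{"jaw":45,"dx":2.8,"dy":23.3,"dz":0,"spin":0},{"jaw":45,"dx":2.8,"dy":23.3,"dz":0,"spin":0},{"jaw":45,"dx":2.8,"dy":23.3,"dz":0,"spin":0},{"jaw":45,"dx":2.8,"dy":23.3,"dz":0,"spin":0},{"jaw":45,"dx":2.8,"dy":23.3,"dz":0,"spin":0},{"jaw":45,"dx":2.8,"dy":23.3,"dz":0,"spin":0},{"jaw":45,"dx":0,"dy":0,"dz":0,"spin":0},{"jaw":45,"dx":0,"dy":0,"dz":-20,"spin":0},{"jaw":45,"dx":0,"dy":0,"dz":-15,"spin":0},{"jaw":45,"dx":0,"dy":0,"dz":0,"spin":0},{"jaw":45,"dx":0,"dy":0,"dz":0,"spin":0}]}}

```text
t: 42.2
eef_pos: [0.4763, 0.1378, 0.032]
eef_rot: [0.14, 3.138, -0.0]
contact_force: [-0.8, 0.0, -1.0]
finger_gap: 0.0471
grasp_force: 82.6
```

Run:
```python
from h import *
import pickle
s=get_state(); print(s["eef_pos"],s["finger_gap"],s["grasp_force"])
g=grab("wrist","w16.png"); pickle.dump(g,open("f16.pkl","wb"))
M=R.from_rotvec(s["eef_rot"]).as_matrix(); print("yaw_y",np.degrees(np.arctan2(M[1,1],M[0,1])))
im=g["image"].astype(int); m=((im[:,:,0]>im[:,:,2]+25)&(im[:,:,0]>60)).astype(np.uint8)
n,l,st,c=cv2.connectedComponentsWithStats(m)
for i in range(1,n):
    if st[i,4]>300: print(st[i],(ray(g,[c[i]],s["eef_pos"][2]+.009)*1000).round(1))
```

```text
[0.47627723 0.13776121 0.03201499] 0.04710768924066821 82.59603381156921
yaw_y 84.87855493126241
[ 206  216   96   51 4560] [[468.3 139.   41. ]]
[135 330  25  22 357] [[532.2  69.1  41. ]]
```

The grip hasn't slipped: the bare end sits at the same pixels as before. Sliding P1 in.

>>> {"method": "carry_out", "body": {"steps": [{"jaw":45,"dx":0,"dy":0,"dz":-9,"spin":0},{"jaw":45,"dx":0,"dy":0,"dz":-4.5,"spin":0},{"jaw":45,"dx":0,"dy":0,"dz":0,"spin":0},{"jaw":45,"dx":7,"dy":-0.6,"dz":0,"spin":0},{"jaw":45,"dx":7,"dy":-0.6,"dz":0,"spin":0},{"jaw":45,"dx":7,"dy":-0.6,"dz":0,"spin":0},{"jaw":45,"dx":7,"dy":-0.6,"dz":0,"spin":0},{"jaw":45,"dx":7,"dy":-0.7,"dz":0,"spin":0},{"jaw":45,"dx":7,"dy":-0.6,"dz":0,"spin":0},{"jaw":45,"dx":7,"dy":-0.6,"dz":0,"spin":0},{"jaw":45,"dx":7,"dy":-0.7,"dz":0,"spin":0},{"jaw":45,"dx":7,"dy":-0.6,"dz":0,"spin":0},{"jaw":45,"dx":7,"dy":-0.6,"dz":0,"spin":0},{"jaw":45,"dx":0,"dy":0,"dz":0,"spin":0}]}}

```text
t: 43.65
eef_pos: [0.547, 0.1319, 0.0178]
eef_rot: [0.14, 3.138, 0.0]
contact_force: [0.3, -0.1, -1.2]
finger_gap: 0.047
grasp_force: 82.7
```

>>> {"method": "carry_out", "body": {"steps": [{"jaw":45,"dx":3,"dy":-0.3,"dz":-0.5,"spin":0},{"jaw":45,"dx":3,"dy":-0.3,"dz":-0.3,"spin":0},{"jaw":45,"dx":2,"dy":-0.2,"dz":0,"spin":0},{"jaw":45,"dx":1.5,"dy":-0.1,"dz":0,"spin":0},{"jaw":45,"dx":1,"dy":-0.1,"dz":0,"spin":0},{"jaw":45,"dx":0,"dy":0,"dz":0,"spin":0}]}}

```text
t: 44.25
eef_pos: [0.5567, 0.1309, 0.017]
eef_rot: [0.14, 3.138, 0.0]
contact_force: [0.2, 0.6, -0.4]
finger_gap: 0.0472
grasp_force: 82.7
```

>>> {"method": "carry_out", "body": {"steps": [{"jaw":45,"dx":1,"dy":-0.1,"dz":0,"spin":0},{"jaw":45,"dx":1,"dy":-0.1,"dz":0,"spin":0},{"jaw":45,"dx":1,"dy":-0.1,"dz":0,"spin":0},{"jaw":45,"dx":0,"dy":0,"dz":0,"spin":0}]}}

```text
t: 44.65
eef_pos: [0.5577, 0.1308, 0.0169]
eef_rot: [-0.14, -3.134, 0.001]
contact_force: [-10.2, 0.8, 7.7]
finger_gap: 0.0473
grasp_force: 83.7
```

>>> {"method": "carry_out", "body": {"steps": [{"jaw":45,"dx":1.2,"dy":-0.1,"dz":0,"spin":0},{"jaw":45,"dx":0,"dy":0,"dz":0,"spin":0},{"jaw":60,"dx":-1.5,"dy":0,"dz":0,"spin":0},{"jaw":60,"dx":0,"dy":0,"dz":0,"spin":0},{"jaw":60,"dx":0,"dy":0,"dz":15,"spin":0},{"jaw":60,"dx":0,"dy":0,"dz":35,"spin":0},{"jaw":60,"dx":-10,"dy":-20,"dz":40,"spin":0},{"jaw":60,"dx":-10,"dy":-35,"dz":40,"spin":0},{"jaw":60,"dx":-10,"dy":-35,"dz":40,"spin":0},{"jaw":60,"dx":-10,"dy":-25,"dz":0,"spin":0},{"jaw":60,"dx":0,"dy":0,"dz":0,"spin":0},{"jaw":60,"dx":0,"dy":0,"dz":0,"spin":0}]}}

```text
t: 45.85
eef_pos: [0.521, 0.0205, 0.182]
eef_rot: [0.142, 3.137, 0.0]
contact_force: [-0.9, 1.3, -0.5]
finger_gap: 0.0599
grasp_force: 0.0
```

Run:
```python
from h import *
import pickle
s=get_state(); g=grab("wrist","w17.png"); pickle.dump(g,open("f17.pkl","wb")); print(s["eef_pos"],s["contact_force"].round(1))
im=g["image"].astype(int); m=((im[:,:,0]>im[:,:,2]+20)&(im[:,:,0]>60)).astype(np.uint8)
n,l,st,c=cv2.connectedComponentsWithStats(m)
a=np.radians(-5.1); Rc=np.array([[np.cos(a),-np.sin(a)],[np.sin(a),np.cos(a)]]); o=np.array([579,8.])
for i in range(1,n):
    if st[i,4]<150: continue
    v,u=np.nonzero(l==i)
    yc=((ray(g,[c[i]],.022)[0,:2]*1000-o)@Rc)[1]
    t=16 if yc<-80 else 12 if yc>80 else 8
    q=(ray(g,np.c_[u,v],.014+t/1000)[:,:2]*1000-o)@Rc
    print(st[i],"t",t,"x range",np.percentile(q[:,0],[1,99]).round(1),"y range",np.percentile(q[:,1],[1,99]).round(1))
```

```text
[0.52103567 0.02054355 0.18195178] [-0.9  1.3 -0.5]
[ 118  183   50   26 1180] t 16 x range [-53.8 -25.3] y range [-143.4  -90.2]
[260 183  44  23 965] t 8 x range [-51.3 -24.6] y range [15.6 64.2]
[ 328  183   47   25 1095] t 12 x range [-52.4 -24.8] y range [ 93.6 144.7]
[  0 331  40  31 631] t 16 x range [153.4 198.6] y range [-343.3 -282.5]
[371 368  27  16 320] t 12 x range [222.  250.8] y range [177.5 214.4]
```

All three bare ends line up at the right depth: the coating edge is at carrier x ≈ -25 for each. Now to grip the raised bail bar again.

>>> {"method": "carry_out", "body": {"steps": [{"jaw":40,"dx":9.7,"dy":-1.5,"dz":-4,"spin":-8.2},{"jaw":40,"dx":9.7,"dy":-1.5,"dz":-4,"spin":-8.2},{"jaw":40,"dx":9.7,"dy":-1.5,"dz":-4,"spin":-8.2},{"jaw":40,"dx":9.7,"dy":-1.5,"dz":-4,"spin":-8.2},{"jaw":40,"dx":9.7,"dy":-1.5,"dz":-4,"spin":-8.2},{"jaw":40,"dx":9.7,"dy":-1.5,"dz":-4,"spin":-8.2},{"jaw":40,"dx":9.7,"dy":-1.5,"dz":-4,"spin":-8.2},{"jaw":40,"dx":9.7,"dy":-1.5,"dz":-4,"spin":-8.2},{"jaw":40,"dx":9.7,"dy":-1.5,"dz":-4,"spin":-8.2},{"jaw":40,"dx":9.7,"dy":-1.5,"dz":-4,"spin":-8.2},{"jaw":40,"dx":9.7,"dy":-1.5,"dz":-4,"spin":-8},{"jaw":40,"dx":0,"dy":0,"dz":0,"spin":0},{"jaw":40,"dx":0,"dy":0,"dz":-20,"spin":0},{"jaw":40,"dx":0,"dy":0,"dz":-20,"spin":0},{"jaw":40,"dx":0,"dy":0,"dz":-15,"spin":0},{"jaw":40,"dx":0,"dy":0,"dz":0,"spin":0}]}}

```text
t: 47.5
eef_pos: [0.6262, 0.0049, 0.0799]
eef_rot: [-2.313, -2.122, 0.004]
contact_force: [-0.3, -0.7, 0.2]
finger_gap: 0.0397
grasp_force: 0.0
```

Run:
```python
from h import *
s=get_state(); g=grab("wrist","w18.png"); print(s["eef_pos"],s["contact_force"].round(1))
M=R.from_rotvec(s["eef_rot"]).as_matrix(); print("yaw_y",np.degrees(np.arctan2(M[1,1],M[0,1])))
im=g["image"]; gr=cv2.cvtColor(im,cv2.COLOR_RGB2GRAY)
e=np.array([579,8.])
a=np.radians(-5.1)
# expected bar (upper end stop) points, and brightness profile across it
for y in (40,70,100):
    xc=48; p=np.array([579+xc*np.cos(a)-y*np.sin(a),8+xc*np.sin(a)+y*np.cos(a),89.6])/1000
    uv=proj(g,p)[0].round().astype(int); print(y,uv, gr[uv[1],uv[0]-24:uv[0]+25:3] if 24<uv[0]<480 and 0<=uv[1]<384 else None)
```

```text
[0.62617869 0.00489677 0.0799446 ] [-0.3 -0.7  0.2]
yaw_y -4.938983626097469
40 [256 185] [215 215 216 216 214 212 202 234 240 237 221 150 111 180 179 179  60]
70 [257 124] [193 194 194 193 194 188 216 236 243 237 219 150 112 134 201 252 155]
100 [257  54] [221 222 221 222 221 219 211 232 242 239 223 181 114 114 186 183 250]
```

The bar is centred between the fingers as expected (column ≈ 257). Closing on it.

>>> {"method": "carry_out", "body": {"steps": [{"jaw":5,"dx":0,"dy":0,"dz":0,"spin":0},{"jaw":5,"dx":0,"dy":0,"dz":0,"spin":0},{"jaw":5,"dx":0,"dy":0,"dz":0,"spin":0},{"jaw":5,"dx":0,"dy":0,"dz":0,"spin":0},{"jaw":5,"dx":0,"dy":0,"dz":0,"spin":0}], "squeeze": 40}}

```text
t: 48.05
eef_pos: [0.6281, 0.0043, 0.083]
eef_rot: [2.317, 2.12, 0.002]
contact_force: [0.3, 0.7, 6.0]
finger_gap: 0.006
grasp_force: 39.4
```

>>> {"method": "carry_out", "body": {"steps": [{"jaw":5,"dx":-10.8,"dy":0.9,"dz":3.4,"spin":0},{"jaw":5,"dx":-11.2,"dy":1.0,"dz":1.8,"spin":0},{"jaw":5,"dx":-11.3,"dy":1.0,"dz":0,"spin":0},{"jaw":5,"dx":-11.2,"dy":1.0,"dz":-1.6,"spin":0},{"jaw":5,"dx":-10.9,"dy":0.9,"dz":-3.3,"spin":0},{"jaw":5,"dx":-10.2,"dy":0.9,"dz":-4.9,"spin":0},{"jaw":5,"dx":-9.4,"dy":0.8,"dz":-6.4,"spin":0},{"jaw":5,"dx":-8.3,"dy":0.7,"dz":-7.7,"spin":0},{"jaw":5,"dx":-7.1,"dy":0.6,"dz":-8.9,"spin":0},{"jaw":5,"dx":-5.7,"dy":0.5,"dz":-9.8,"spin":0},{"jaw":5,"dx":0,"dy":0,"dz":0,"spin":0}]}}

```text
t: 49.15
eef_pos: [0.5308, 0.0127, 0.0429]
eef_rot: [-2.318, -2.12, 0.0]
contact_force: [6.2, 1.2, -3.8]
finger_gap: 0.0057
grasp_force: 40.4
```

>>> {"method": "carry_out", "body": {"steps": [{"jaw":5,"dx":-4.2,"dy":0.4,"dz":-10.6,"spin":0},{"jaw":5,"dx":-2.5,"dy":0.2,"dz":-11.1,"spin":0},{"jaw":5,"dx":-0.8,"dy":0.1,"dz":-8,"spin":0},{"jaw":5,"dx":0,"dy":0,"dz":-2,"spin":0},{"jaw":5,"dx":0,"dy":0,"dz":0,"spin":0}]}}

```text
t: 49.65
eef_pos: [0.5243, 0.0133, 0.0124]
eef_rot: [2.318, 2.12, 0.001]
contact_force: [4.9, -0.5, 6.1]
finger_gap: 0.0062
grasp_force: 41.0
```

>>> {"method": "carry_out", "body": {"steps": [{"jaw":5,"dx":0,"dy":0,"dz":-1.5,"spin":0},{"jaw":5,"dx":0,"dy":0,"dz":-1,"spin":0},{"jaw":5,"dx":0,"dy":0,"dz":0,"spin":0}]}}

```text
t: 49.95
eef_pos: [0.5245, 0.0133, 0.012]
eef_rot: [2.317, 2.12, 0.001]
contact_force: [-5.3, 0.2, 38.2]
finger_gap: 0.0058
grasp_force: 44.3
```

It stops firmly at the shut position. Unloading, releasing and lifting away, then a check.

>>> {"method": "carry_out", "body": {"steps": [{"jaw":5,"dx":0,"dy":0,"dz":1.8,"spin":0},{"jaw":30,"dx":0,"dy":0,"dz":0,"spin":0},{"jaw":30,"dx":0,"dy":0,"dz":0,"spin":0},{"jaw":30,"dx":0,"dy":0,"dz":0,"spin":0},{"jaw":30,"dx":0,"dy":0,"dz":10,"spin":0},{"jaw":30,"dx":0,"dy":0,"dz":25,"spin":0},{"jaw":30,"dx":0,"dy":0,"dz":40,"spin":0},{"jaw":30,"dx":0,"dy":0,"dz":32,"spin":0},{"jaw":30,"dx":0,"dy":0,"dz":0,"spin":0},{"jaw":30,"dx":0,"dy":0,"dz":0,"spin":0}]}}

```text
t: 50.95
eef_pos: [0.5238, 0.0133, 0.1196]
eef_rot: [2.318, 2.12, 0.001]
contact_force: [0.3, -0.6, -0.4]
finger_gap: 0.03
grasp_force: 0.0
```

Run:
```python
from h import *
import pickle
s=get_state(); g=grab("wrist","w19.png"); print(s["eef_pos"],s["contact_force"].round(1),s["t"])
f3=pickle.load(open("f3.pkl","rb"))
a=np.radians(-5.1)
def xbar(f):
    # bar edges on rows through image: bright/dark transitions reported as world x on z=19 at several y
    gr=cv2.cvtColor(f["image"],cv2.COLOR_RGB2GRAY).astype(int); out=[]
    for y in (80,85,90):
        p=np.array([579-56*np.cos(a)-y*np.sin(a),8-56*np.sin(a)+y*np.cos(a),19])/1000
        u,v=proj(f,p)[0].round().astype(int); out.append((y,u,v,gr[v,u-10:u+11].tolist()))
    return out
for f in (f3,g):
    for r in xbar(f): print(r)
im=g["image"].astype(int); m=((im[:,:,0]>im[:,:,2]+20)&(im[:,:,0]>60)).astype(np.uint8); m[300:]=0
n,l,st,c=cv2.connectedComponentsWithStats(m); Rc=np.array([[np.cos(a),-np.sin(a)],[np.sin(a),np.cos(a)]]); o=np.array([579,8.])
for i in range(1,n):
    if st[i,4]<150: continue
    v,u=np.nonzero(l==i); q=(ray(g,np.c_[u,v],.024)[:,:2]*1000-o)@Rc
    print(st[i],np.percentile(q[:,0],[1,99]).round(1),np.percentile(q[:,1],[1,99]).round(1))
```

```text
[0.52381882 0.0133413  0.11963196] [ 0.3 -0.6 -0.4] 50.95
(80, np.int64(251), np.int64(105), [254, 254, 254, 254, 254, 254, 250, 231, 228, 237, 245, 249, 247, 240, 228, 211, 193, 186, 208, 243, 254])
(85, np.int64(251), np.int64(99), [254, 254, 254, 254, 254, 254, 251, 236, 230, 238, 245, 249, 248, 241, 229, 212, 188, 182, 207, 236, 252])
(90, np.int64(251), np.int64(92), [254, 254, 254, 254, 254, 254, 251, 236, 229, 237, 245, 249, 249, 242, 230, 216, 193, 184, 187, 207, 242])
(80, np.int64(253), np.int64(102), [255, 255, 255, 255, 255, 254, 245, 233, 241, 248, 251, 251, 246, 237, 225, 202, 213, 249, 255, 255, 255])
(85, np.int64(253), np.int64(96), [255, 255, 255, 255, 255, 254, 245, 233, 241, 248, 251, 251, 246, 238, 224, 211, 234, 253, 255, 255, 255])
(90, np.int64(253), np.int64(89), [255, 255, 255, 255, 255, 254, 245, 233, 240, 248, 251, 251, 246, 239, 226, 222, 248, 255, 255, 255, 255])
[ 261   10   36   73 2462] [-50.1 -23.6] [ 95.3 145.7]
[ 260  121   32   58 1687] [-50.3 -24.5] [16.3 64.8]
[   0  256   33   44 1014] [-316.1 -285.6] [-113.9  -66.9]
[259 278  26  22 542] [-50.2 -24.4] [-114.1  -88.7]
```

The bail bar is back where it was when shut, and all three panel ends are at carrier x = -50. The gripper is clear, so I'm handing in.

```bash
python3 -c "
from workcell import *
print(sign_off())"
```

```text
the job is handed in; nothing more can be done
None
```

I handed the job in at about 51 s: all three panels (8, 12 and 16 mm) are home in fitting pockets with their bare ends facing out, and the bail is fully down again.

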